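# Hang the tool carrier by the slab and ready the edge burnisher

### The arm

A 6-joint arm with a two-finger parallel gripper is mounted at the origin on the work surface. World frame = base frame: x ahead of the robot, y to its left, z up, the work surface at z = 0. Lengths are in m, angles in rad, forces in N, time in s.
With the tool pointing down it reaches from about 0.25 to 0.725 m from the base axis. Payload 4 kg.
Tool frame: the origin (TCP) lies on the centre line of the jaws, within the pads' length; the fingertips stand 14 mm ahead of it and the grasp point (between the pads) lies 5 mm behind it; z points along the fingers, x is the direction in which the jaws open and shut, and the axes are right-handed (so a half turn about z gives the same grasp; the last joint's range is limited). The gripper opens to 85 mm and grips with 20 to 120 N. Pads are 22 mm wide; open, the fingers measure 114 mm over their backs; the gripper's body (76 mm by 85 mm) begins 54 mm behind the grasp point. The pads swing forward as they close: fully open they stand 13 mm farther back than shut.
Start: joints at [1.238, 0.241, 0.005, 1.335, 0, 1.571], TCP at [0.163, 0.473, 0.216] pointing down, gripper open.
Joint ranges: [-2.72, 2.72], [-1.05, 1.87], [-1.09, 1.28], [-1.99, 2.15], [-1.42, 1.44], [-3.14, 3.14]. Speed limits (rad/s): [2.79, 2.79, 3.14, 3.14, 3.14, 3.14].

### API

Orientations are given as a unit quaternion [x, y, z, w].
In Python, from workcell import bot gives the robot as it stands.
- The arm moves only by the tool play_rows, never from a script. Its argument "motion" is a list of rows, each an object with "fingers": the closure, from -1 (fully open) to 1 (shut), so that 0 is half open; "translation": the shift along the tool's x, y, z in cm, a list of three; "roll": the turn about the tool's z in degrees. A call has 1 to 20 rows; each row is the pose to reach, as a shift and turn from the pose commanded when the call began, along the tool's axes at that moment; what a row does not reach only later rows make up. A row lasts 1/12 s, in which the tool goes at most 41.7 mm and 7.16 degrees, less where a joint would pass 70% of its speed; a pose out of reach is approached as far as the arm can. A call with a gripper value outside its range is refused whole. The fingers move at their own pace and stop on an object; the grip force is fixed at half the most. Time passes only in rows, so rows that repeat a pose let the fingers close. It gives the time, the measured TCP pose, the force and the opening at its end, in the units of the state.
- bot.get_obs(): the state, without advancing time (a new reading comes with each control period).
- bot.camera(name): name is "scene" or "top" or "wrist"; returns a dict with "pixels" (420x560x3 uint8, red, green, blue), "intrinsics" (3x3 intrinsics, pixels), "world_to_cam" (4x4, takes a point from world to camera coordinates). Camera axes: x right, y down, z forward; pixel columns grow to the right and rows downward; lengths in m; the calibration is good to about 2 mm. A picture is of the moment at which its call begins. There is no depth.
- bot.job_done(): hands the job in, once; it reports no verdict.
The state is a dict: "clock": time; "joint_pos": joint angles; "joint_vel": joint speeds; "tau": joint torques, N m; "eef_pos": TCP position; "tool_rot": TCP orientation; "ft_force": force on the tool from outside, world axes, zero at the start; "ft_torque": the same for the moment, N m; "grip_width": finger opening in m.
Only numpy, scipy, OpenCV 4.12 (cv2) and the standard library are available. Lean on these libraries where they do the work, as an engineer would, in place of code of your own. Each camera call takes 0.05 s, during which the arm holds its last target. There are 200 camera calls.

### The job

Pick up the tool carrier by its wooden tab with both tools in it, hook it over the rail's upper bar at least 8 cm to one side of the brass pin, slide it along the bar without lifting it off until its tab is in line with the pin, and let go. Then draw out the wooden thick-handled burnisher and hold it over the marble slab, tip down at a slant of about 45 degrees, tip at least 10 cm above the slab. Finish still holding it, with the carrier hanging at the pin, the steel punch in it, and the glue bottle and hammer left alone.

Things in the scene. Friction and masses are not known exactly. Their poses are not given: they have to be found in the camera images.
- carrier: Loose tool carrier, 0.3 to 0.6 kg, upright on the bench. Wooden block 50 x 150 x 60 mm (x, y, z) with two tools; origin at the centre of its underside, z up. Steel back plate on its +x face (x 25 to 29 mm, 140 mm wide, up to z 115 mm) with a hook channel at the top. Hooked on, it hangs within 5 degrees of upright, origin 36 to 44 mm to the bar's -x side, 48 mm above the bench.
- block (a point): Centre of the top of the carrier's wooden block, 60 mm above its underside. Two round holes 22 mm wide, 54 mm deep, 50 mm to either side of it along the carrier's y; a tool stands loosely in each, 6 mm above the underside.
- hook (a point): Middle of the carrier's hook channel, on the underside of its flange: x 40, y 0, z 111 mm in the carrier's frame. The channel is open below, runs 140 mm along y, 22 mm wide (x 29 to 51 mm) between back plate and a lip 4 mm thick (x 51 to 55 mm) that reaches down to z 91 mm. Flange 4 mm thick, top at z 115 mm. It sits on the bar's top.
- tab (a point): Point in the carrier's upright wooden grip tab, x 21, y 0, z 150 mm in the carrier's frame. The tab is 14 mm thick in x, 36 mm wide in y, its top at z 170 mm. Grip it from above with the fingers closing along the carrier's x, fingertips above the flange (z 115 mm).
- burnisher: Loose turned wooden edge burnisher, 160 mm long, 60 to 130 g, in either hole of the carrier. Origin at the centre of its foot (the tip), z along its length to the handle. Spindle 19 mm across up to z 82 mm, 15 mm neck, then a 27 mm handle from z 104 to 150 mm, round on top. The handle stands above the carrier's flange; it must rise 55 mm to leave the hole.
- burnisher_tip (a point): Centre of the burnisher's foot, its lower end (the tip).
- burnisher_mid (a point): Middle of the burnisher's length, 80 mm from its tip.
- punch: Loose plain straight steel punch, 19 mm across and 125 mm long, in the carrier's other hole. Origin at the centre of its foot, z along its length. Stays in the carrier.
- rail: Fixed steel rail stand: two bars 16 mm thick along its y between posts at y -220 and +220 mm (18 mm wide, to z 162 mm; feet 70 x 50 x 8 mm). Origin on the bench under the middle of the upper bar, whose axis is at x 0, z 151 mm; lower bar's axis at x -1, z 65 mm. The carrier hangs on its -x (robot's) side with its x axis along the stand's, lip behind the bar, back on the lower bar.
- bar (a point): Top of the upper bar at the middle of its length, 159 mm above the bench.
- marker: Fixed brass marker pin, 8 mm thick, pointed, 142 mm tall, on a 32 mm round foot, 50 mm behind the upper bar (+x side). Origin at the centre of its foot, axes parallel to the rail stand's. The carrier belongs where its origin is level with the pin along the rail (y).
- slab: Fixed marble working slab, 220 x 260 x 30 mm (x, y, z) lying on the bench. Origin at the centre of its underside; top 30 mm above the bench.
- glue: Bystander: white glue bottle, 64 mm diameter, about 130 mm tall, standing on the bench; origin at the centre of its underside.
- hammer: Bystander: hammer lying on the bench; handle along its own x axis, about 0.25 m long.

How it is judged:
By the outcome, as a careful person would: the job done as asked, in the order asked, and still so for the second after the job is handed in, while the arm keeps its last pose, push and grip.
It also fails if it takes over 58 s, if anything falls off the work surface, if the arm or the gripper's body presses on something with over 40 N, if the wrist force passes 120 N, or if a joint passes its speed limit or range.

## Working session

There is one attempt and no reset: what is moved stays moved. The work goes in short steps, Python scripts to look and compute and a tool call to move; the robot and the scene stay as the last step left them, time stands still between calls to the robot, and variables do not carry over. Pictures are saved under pics/ and viewed, about 8 in all and at most 12, crops included, and the job is handed in when it is done.

Besides the shell and the picture viewer there is one more tool, called after "Emit:" by a JSON object that holds its "fn" and its "kwargs", one argument or row to a line. play_rows: Moves the arm, as the interface text tells. Its arguments: {"type":"object","properties":{"motion":{"type":"array","items":{"type":"object","properties":{"fingers":{"type":"number"},"translation":{"type":"array","items":{"type":"number"}},"roll":{"type":"number"}}}}},"required":["motion"]}

```bash
mkdir -p pics; ls
cat > h.py <<'E'
import numpy as np, cv2
from workcell import bot
from scipy.spatial.transform import Rotation as R
def snap(n,f):
    c=bot.camera(n); cv2.imwrite('pics/'+f+'.png',c['pixels'][:,:,::-1]); np.savez('pics/'+f+'.npz',K=c['intrinsics'],T=c['world_to_cam'],im=c['pixels']); return c
def load(f):
    d=np.load('pics/'+f+'.npz'); return d['K'],d['T']
def proj(f,P):
    K,T=load(f); P=np.atleast_2d(P); q=(T[:3,:3]@P.T).T+T[:3,3]; p=(K@q.T).T; return p[:,:2]/p[:,2:]
def onz(f,u,v,z):
    K,T=load(f); d=T[:3,:3].T@np.linalg.inv(K)@[u,v,1]; c=-T[:3,:3].T@T[:3,3]; return c+d*(z-c[2])/d[2]
E
python3 - <<'E'
from h import *
o=bot.get_obs(); print(o)
a=snap('scene','s0'); b=snap('top','t0')
for f in('s0','t0'):
    K,T=load(f); print(K.round(1).tolist(), (-T[:3,:3].T@T[:3,3]).round(3), T[:3,:3].round(2).tolist())
E
```

```text
pics
{'clock': 0.0, 'joint_pos': array([1.23799802e+00, 2.41411081e-01, 3.71773709e-03, 1.33517116e+00,
       1.51045660e-05, 1.57079030e+00]), 'joint_vel': array([ 0.00043725, -0.00051136,  0.00040604,  0.00085319,  0.00186534,
        0.00063081]), 'tau': array([-1.83311764e-03, -3.72320473e+01,  2.52406830e+01,  1.70802284e-02,
       -3.50825949e-04, -4.99912559e-06]), 'eef_pos': array([0.16312547, 0.47194694, 0.21461144]), 'tool_rot': array([ 8.14457480e-01,  5.80222322e-01, -8.46605909e-04,  5.93844569e-04]), 'ft_force': array([ 0.18331251, -0.0771506 ,  0.0554359 ]), 'ft_torque': array([0.04588224, 0.05235669, 0.01513331]), 'grip_width': 0.08522623531641846}
[[519.1, 0.0, 273.8], [0.0, 519.1, 205.3], [0.0, 0.0, 1.0]] [1.264 0.525 1.469] [[-0.65, 0.76, 0.01], [0.63, 0.55, -0.55], [-0.42, -0.35, -0.83]]
[[427.9, 0.0, 282.4], [0.0, 427.9, 205.0], [0.0, 0.0, 1.0]] [ 0.355 -0.051  1.458] [[0.03, -1.0, -0.01], [-0.99, -0.03, -0.15], [0.15, 0.01, -0.99]]
```

View pics/t0.png

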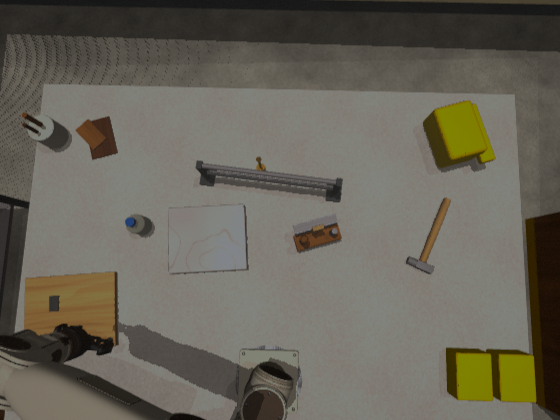

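View pics/s0.png

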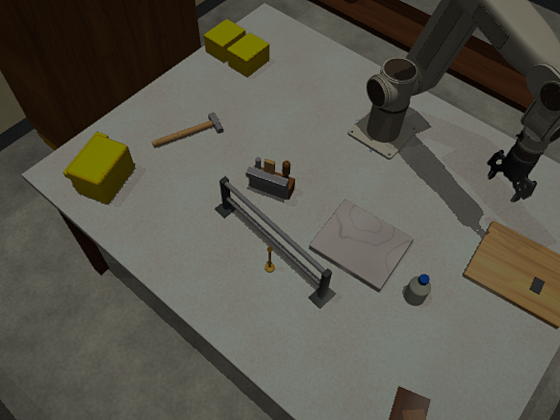

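Top view: carrier at (317,235), rail posts at about (205,172) and (335,188), pin at (260,163), slab at (207,240), glue at (137,223), hammer at (435,235). I'll zoom in on the middle of it.

Run:
```python
from h import *
im=cv2.imread('pics/t0.png')[145:265,190:350]; im=cv2.convertScaleAbs(im,alpha=1.6)
cv2.imwrite('pics/t0c.png',cv2.resize(im,None,fx=5,fy=5,interpolation=cv2.INTER_CUBIC))
im=cv2.imread('pics/s0.png')[145:310,205:345]; im=cv2.convertScaleAbs(im,alpha=1.6)
cv2.imwrite('pics/s0c.png',cv2.resize(im,None,fx=3.6,fy=3.6,interpolation=cv2.INTER_CUBIC))
```

```text
(no output)
```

View pics/t0c.png

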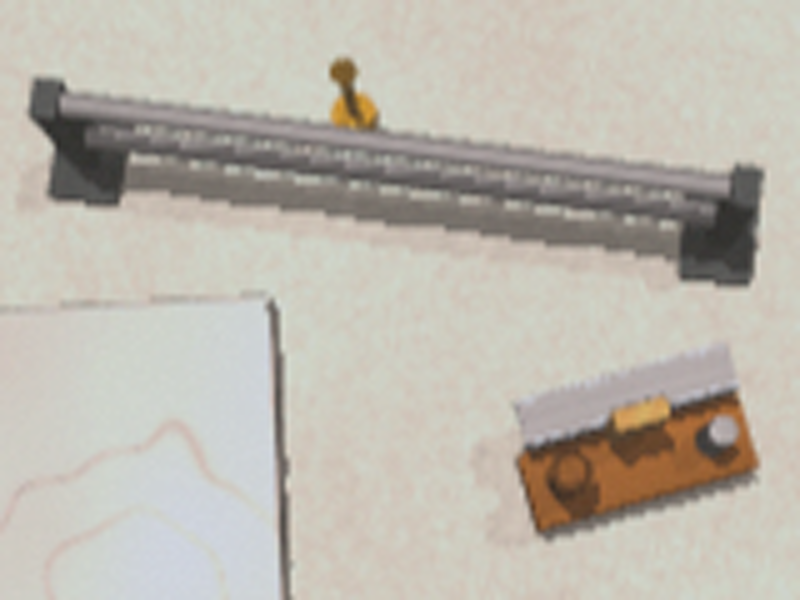

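View pics/s0c.png

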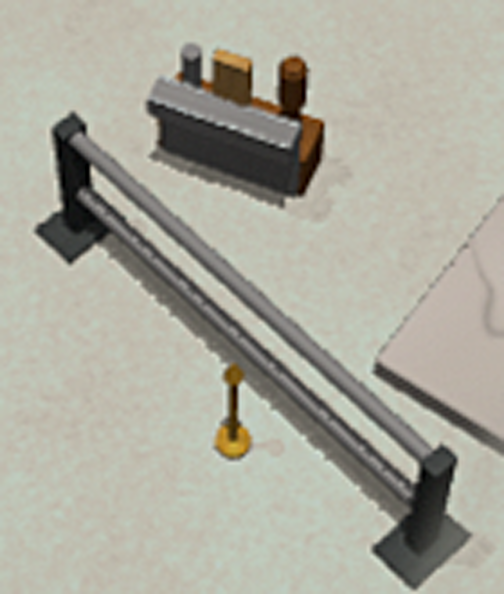

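Crops: the burnisher is in the carrier's left (+y) hole at crop (570,472) and the punch in the right hole. Tab top is at (641,412), post tops at (48,97) and (747,183), pin foot at (354,110). Next I'll fit poses from these points.

Run:
```python
from h import *
from scipy.optimize import least_squares
t=lambda p:np.array(p)/5+[190,145]
s=lambda p:np.array(p)/3.6+[205,145]
def fit(pts,x0):
    def res(x):
        c,sn=np.cos(x[2]),np.sin(x[2]); r=[]
        for f,P,uv in pts:
            W=[x[0]+c*P[0]-sn*P[1],x[1]+sn*P[0]+c*P[1],P[2]]
            r.append(proj(f,W)[0]-uv)
        return np.ravel(r)
    q=least_squares(res,x0); return q.x,q.fun.reshape(-1,2).round(1).tolist()
rail=[('t0',[0,.22,.162],t([48,95])),('t0',[0,-.22,.162],t([747,183])),('s0',[0,-.22,.162],s([70,125])),('s0',[0,.22,.162],s([437,458]))]
car=[('t0',[.021,0,.17],t([641,412])),('t0',[.055,.07,.115],t([515,403])),('t0',[.055,-.07,.115],t([730,344])),('t0',[0,.05,.16],t([572,470])),('t0',[0,-.05,.131],t([723,431])),
('s0',[0,.05,.155],s([294,62])),('s0',[.021,0,.17],s([233,57])),('s0',[0,-.05,.131],s([191,49]))]
xr,e=fit(rail,[.5,0,0]);print('rail',xr.round(4),np.degrees(xr[2]),e)
xc,e=fit(car,[.3,-.15,0.2]);print('car',xc.round(4),np.degrees(xc[2]),e)
pin=[('t0',[0,0,.003],t([354,110])),('t0',[0,0,.140],t([343,66])),('s0',[0,0,.003],s([232,440])),('s0',[0,0,.14],s([234,368]))]
xp,e=fit(pin,[.5,0,0]);print('pin',xp[:2].round(4),e)
c,sn=np.cos(xr[2]),np.sin(xr[2]); d=xp[:2]-xr[:2]; print('pin in rail',c*d[0]+sn*d[1],-sn*d[0]+c*d[1])
for p in [(168,206),(244,205),(247,270),(169,273)]: print('slab',onz('t0',*p,.03).round(3))
print('glue',onz('t0',134,222,.13).round(3))
c,sn=np.cos(xc[2]),np.sin(xc[2]); print('tab',xc[0]+c*.021,xc[1]+sn*.021)
o=bot.get_obs(); print(R.from_quat(o['tool_rot']).as_matrix().round(3))
np.savez('fit.npz',r=xr,c=xc,p=xp)
```

```text
rail [ 0.6505  0.0115 -0.104 ] -5.960246336364482 [[-1.2, -0.4], [-0.4, -0.0], [-0.9, -1.1], [-0.1, -0.4]]
car [ 0.4619 -0.1511  0.3002] 17.202717596243282 [[0.0, 0.4], [-0.4, -0.5], [-0.8, -0.6], [-0.3, 0.2], [0.0, -0.0], [-0.4, 0.6], [-0.4, -1.2], [-0.2, -1.0]]
pin [0.7049 0.0487] [[-0.7, 0.2], [-1.1, -1.2], [-0.2, -0.3], [-0.5, -1.6]]
pin in rail 0.050279512013924645 0.04263208349549062
slab [0.556 0.354 0.03 ]
slab [0.566 0.097 0.03 ]
slab [0.35  0.078 0.03 ]
slab [0.333 0.335 0.03 ]
glue [0.489 0.428 0.13 ]
tab 0.48192670655011677 -0.14487651616072741
[[ 0.327  0.945 -0.001]
 [ 0.945 -0.327 -0.002]
 [-0.002 -0.    -1.   ]]
```

Emit:
{"fn": "play_rows", "kwargs": {
  "motion": [
    {"fingers": -1,"translation": [-8,8.4,-3.5],"roll": 20},
    {"fingers": -1,"translation": [-47.9,50.3,-3.5],"roll": 53.7},
    {"fingers": -1,"translation": [-47.9,50.3,-3.5],"roll": 53.7},
    {"fingers": -1,"translation": [-47.9,50.3,-3.5],"roll": 53.7},
    {"fingers": -1,"translation": [-47.9,50.3,-3.5],"roll": 53.7},
    {"fingers": -1,"translation": [-47.9,50.3,-3.5],"roll": 53.7},
    {"fingers": -1,"translation": [-47.9,50.3,-3.5],"roll": 53.7},
    {"fingers": -1,"translation": [-47.9,50.3,-3.5],"roll": 53.7},
    {"fingers": -1,"translation": [-47.9,50.3,-3.5],"roll": 53.7},
    {"fingers": -1,"translation": [-47.9,50.3,-3.5],"roll": 53.7},
    {"fingers": -1,"translation": [-47.9,50.3,-3.5],"roll": 53.7},
    {"fingers": -1,"translation": [-47.9,50.3,-3.5],"roll": 53.7},
    {"fingers": -1,"translation": [-47.9,50.3,-3.5],"roll": 53.7},
    {"fingers": -1,"translation": [-47.9,50.3,-3.5],"roll": 53.7},
    {"fingers": -1,"translation": [-47.9,50.3,-3.5],"roll": 53.7},
    {"fingers": -1,"translation": [-47.9,50.3,-3.5],"roll": 53.7},
    {"fingers": -1,"translation": [-47.9,50.3,-3.5],"roll": 53.7},
    {"fingers": -1,"translation": [-47.9,50.3,-3.5],"roll": 53.7},
    {"fingers": -1,"translation": [-47.9,50.3,-3.5],"roll": 53.7},
    {"fingers": -1,"translation": [-47.9,50.3,-3.5],"roll": 53.7}
  ]
}}

```text
clock: 1.77
eef_pos: [0.4815, -0.1441, 0.2498]
tool_rot: [0.989, 0.15, -0.001, -0.001]
ft_force: [-0.3, 0.2, -0.5]
grip_width: 0.0855
```

```bash
cat >> h.py <<'E'
def rel(P,heading=None):
    "tool-frame shift in cm and roll in deg to bring the TCP to world P, tool x heading (deg)"
    o=bot.get_obs(); M=R.from_quat(o['tool_rot']).as_matrix(); h=np.degrees(np.arctan2(M[1,0],M[0,0]))
    r=0 if heading is None else (h-heading+90)%180-90
    print('t',round(o['clock'],2),'pos',o['eef_pos'].round(4),'head',h.round(1),'w',round(o['grip_width'],4),'F',o['ft_force'].round(1),'->',(100*M.T@(np.array(P)-o['eef_pos'])).round(2),round(r,1))
E
python3 - <<'E'
from h import *
rel([.482,-.145,.155],17.2)
snap('wrist','w1')
c=np.load('fit.npz')['c']
Rz=np.array([[np.cos(c[2]),-np.sin(c[2])],[np.sin(c[2]),np.cos(c[2])]])
im=cv2.imread('pics/w1.png')
for P in [(.021,0,.17),(.028,.018,.17),(.014,-.018,.17),(0,.05,.16),(0,-.05,.131),(.055,.07,.115),(.055,-.07,.115)]:
    w=np.r_[c[:2]+Rz@P[:2],P[2]]; u=proj('w1',w)[0]; print(P,u.round()); cv2.circle(im,tuple(int(a) for a in u),3,(0,255,0),-1)
cv2.imwrite('pics/w1c.png',im)
E
```

```text
t 1.77 pos [ 0.4815 -0.1441  0.2498] head 17.2 w 0.0855 F [-0.3  0.2 -0.5] -> [0.03 0.12 9.48] 0.0
(0.021, 0, 0.17) [284. 212.]
(0.028, 0.018, 0.17) [294. 188.]
(0.014, -0.018, 0.17) [275. 234.]
(0, 0.05, 0.16) [255. 141.]
(0, -0.05, 0.131) [260. 252.]
(0.055, 0.07, 0.115) [325. 111.]
(0.055, -0.07, 0.115) [320. 264.]
```

View pics/w1c.png

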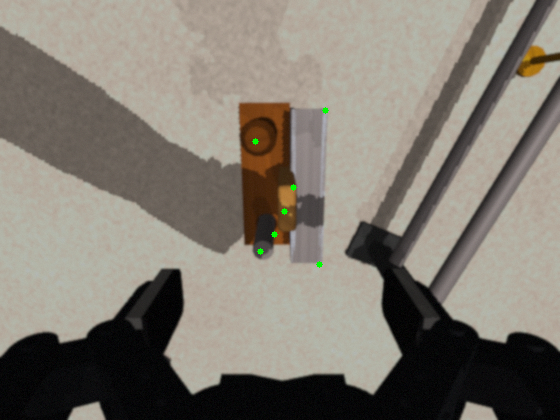

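Wrist view: the projected model agrees with the picture to a few pixels (tab at about (287,200), burnisher top at (258,135)). Descending to the tab and gripping.

Emit:
{"fn": "play_rows", "kwargs": {
  "motion": [
    {"fingers": -1,"translation": [0.1,0.1,3],"roll": 0},
    {"fingers": -1,"translation": [0.15,0.1,6],"roll": 0},
    {"fingers": -1,"translation": [0.15,0.1,8.5],"roll": 0},
    {"fingers": -1,"translation": [0.15,0.1,10.0],"roll": 0},
    {"fingers": -1,"translation": [0.15,0.1,10.4],"roll": 0},
    {"fingers": -1,"translation": [0.15,0.1,10.4],"roll": 0},
    {"fingers": 0.2,"translation": [0.15,0.1,10.4],"roll": 0},
    {"fingers": 0.4,"translation": [0.15,0.1,10.4],"roll": 0},
    {"fingers": 0.6,"translation": [0.15,0.1,10.4],"roll": 0},
    {"fingers": 0.8,"translation": [0.15,0.1,10.4],"roll": 0},
    {"fingers": 1,"translation": [0.15,0.1,10.4],"roll": 0},
    {"fingers": 1,"translation": [0.15,0.1,10.4],"roll": 0},
    {"fingers": 1,"translation": [0.15,0.1,10.4],"roll": 0},
    {"fingers": 1,"translation": [0.15,0.1,10.4],"roll": 0},
    {"fingers": 1,"translation": [0.15,0.1,10.4],"roll": 0}
  ]
}}

```text
clock: 3.07
eef_pos: [0.4849, -0.145, 0.1472]
tool_rot: [0.989, 0.15, 0.001, 0.0]
ft_force: [2.1, 1.1, 3.5]
grip_width: 0.0115
```

Run:
```python
from h import *
rel([.482,-.145,.145],17.2)
r=np.load('fit.npz')['r']; c,s=np.cos(r[2]),np.sin(r[2])
for P in [(-.10,-.065),(-.019,-.065),(-.019,.0426)]: print(P,(r[:2]+[c*P[0]-s*P[1],s*P[0]+c*P[1]]).round(4))
```

```text
t 3.07 pos [ 0.4849 -0.145   0.1472] head 17.2 w 0.0115 F [2.1 1.1 3.5] -> [-0.27 -0.09  0.22] 0.0
(-0.1, -0.065) [ 0.5442 -0.0428]
(-0.019, -0.065) [ 0.6248 -0.0512]
(-0.019, 0.0426) [0.636  0.0558]
```

Emit:
{"fn": "play_rows", "kwargs": {
  "motion": [
    {"fingers": 1,"translation": [0,0,-0.5],"roll": 0},
    {"fingers": 1,"translation": [0,0,-1.5],"roll": 0},
    {"fingers": 1,"translation": [0,0,-3],"roll": 0},
    {"fingers": 1,"translation": [0,0,-5],"roll": 0},
    {"fingers": 1,"translation": [0,0,-7],"roll": 0},
    {"fingers": 1,"translation": [0,0,-9],"roll": 0},
    {"fingers": 1,"translation": [0,0,-10.5],"roll": 0},
    {"fingers": 1,"translation": [0,0,-11],"roll": 0},
    {"fingers": 1,"translation": [0,0,-11],"roll": 0},
    {"fingers": 1,"translation": [0,0,-11],"roll": 0}
  ]
}}

```text
clock: 3.9
eef_pos: [0.4832, -0.1449, 0.2554]
tool_rot: [0.989, 0.15, -0.001, -0.0]
ft_force: [-0.1, 0.4, -7.3]
grip_width: 0.012
```

Run:
```python
from h import *
rel([.5442,-.0428,.257],-5.96); print(bot.get_obs()['ft_torque'])
```

```text
t 3.9 pos [ 0.4832 -0.1449  0.2554] head 17.2 w 0.012 F [-0.1  0.4 -7.3] -> [ 8.85 -7.94 -0.17] 23.2
[ 0.04471929 -0.06465398 -0.05721104]
```

Emit:
{"fn": "play_rows", "kwargs": {
  "motion": [
    {"fingers": 1,"translation": [0.4,-0.4,0],"roll": 1},
    {"fingers": 1,"translation": [1.2,-1.1,0],"roll": 3},
    {"fingers": 1,"translation": [2.4,-2.1,0],"roll": 6},
    {"fingers": 1,"translation": [3.8,-3.4,0],"roll": 10},
    {"fingers": 1,"translation": [5.2,-4.7,-0.1],"roll": 14},
    {"fingers": 1,"translation": [6.6,-5.9,-0.2],"roll": 18},
    {"fingers": 1,"translation": [7.8,-7.0,-0.2],"roll": 21},
    {"fingers": 1,"translation": [8.6,-7.7,-0.2],"roll": 22.7},
    {"fingers": 1,"translation": [8.85,-7.95,-0.2],"roll": 23.2},
    {"fingers": 1,"translation": [8.85,-7.95,-0.2],"roll": 23.2},
    {"fingers": 1,"translation": [8.85,-7.95,-0.2],"roll": 23.2}
  ]
}}

```text
clock: 4.82
eef_pos: [0.5439, -0.0432, 0.2572]
tool_rot: [0.999, -0.052, -0.002, 0.0]
ft_force: [1.1, 0.2, -6.7]
grip_width: 0.0113
```

Run:
```python
from h import *
rel([.6248,-.0512,.257],-5.96)
a=snap('scene','s2'); b=snap('top','t2'); w=snap('wrist','w2')
A=cv2.resize(cv2.imread('pics/s2.png')[130:290,200:350],None,fx=2.6,fy=2.6,interpolation=cv2.INTER_CUBIC)
B=cv2.resize(cv2.imread('pics/t2.png')[140:260,195:345],None,fx=2.6,fy=2.6,interpolation=cv2.INTER_CUBIC)
B=cv2.copyMakeBorder(B,0,A.shape[0]-B.shape[0],0,0,0)
cv2.imwrite('pics/c2.png',cv2.convertScaleAbs(np.hstack([A,B]),alpha=1.6))
```

```text
t 4.82 pos [ 0.5439 -0.0432  0.2572] head -5.9 w 0.0113 F [ 1.1  0.2 -6.7] -> [ 8.12 -0.04 -0.01] 0.0
```

View pics/c2.png

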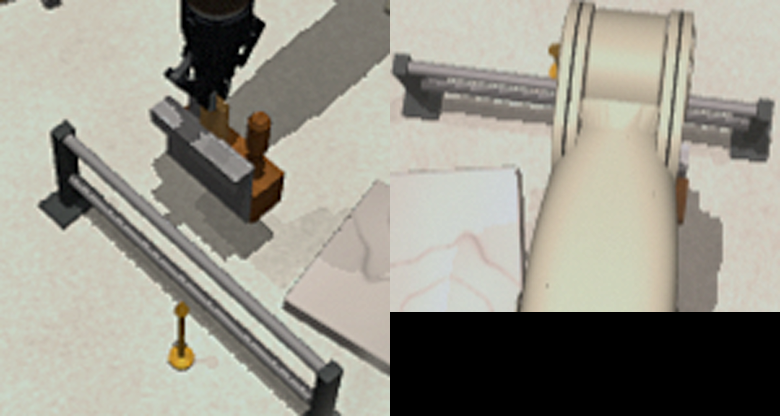

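Scene view: carrier held upright, parallel to the bar and in front of it; the top view is blocked by the arm. Moving over the bar and lowering part way.

Emit:
{"fn": "play_rows", "kwargs": {
  "motion": [
    {"fingers": 1,"translation": [0.5,0,0],"roll": 0},
    {"fingers": 1,"translation": [1.5,0,0],"roll": 0},
    {"fingers": 1,"translation": [3,0,0],"roll": 0},
    {"fingers": 1,"translation": [4.7,0,0],"roll": 0},
    {"fingers": 1,"translation": [6.2,0,0],"roll": 0},
    {"fingers": 1,"translation": [7.3,0,0],"roll": 0},
    {"fingers": 1,"translation": [7.9,0,0],"roll": 0},
    {"fingers": 1,"translation": [8.1,0,0],"roll": 0},
    {"fingers": 1,"translation": [8.1,0,0.8],"roll": 0},
    {"fingers": 1,"translation": [8.1,0,1.8],"roll": 0},
    {"fingers": 1,"translation": [8.1,0,2.8],"roll": 0},
    {"fingers": 1,"translation": [8.1,0,3.2],"roll": 0},
    {"fingers": 1,"translation": [8.1,0,3.2],"roll": 0},
    {"fingers": 1,"translation": [8.1,0,3.2],"roll": 0}
  ]
}}

```text
clock: 6.13
eef_pos: [0.6249, -0.0512, 0.2262]
tool_rot: [0.999, -0.052, -0.001, -0.0]
ft_force: [-0.1, 1.3, -6.8]
grip_width: 0.0116
```

Run:
```python
from h import *
rel([.6248,-.0512,.195],-5.96)
a=snap('scene','s3'); w=snap('wrist','w3')
o=bot.get_obs(); M=R.from_quat(o['tool_rot']).as_matrix(); p=o['eef_pos']; z0=p[2]-.147
X=M[:2,0]; Y=-M[:2,1]
org=p[:2]-.021*X
for n,P in dict(lipL=(.055,.07,.115),lipR=(.055,-.07,.115),lipLb=(.055,.07,.091),lipRb=(.055,-.07,.091)).items(): print(n,proj('s3',np.r_[org+X*P[0]+Y*P[1],z0+P[2]])[0].round(1))
im=cv2.imread('pics/s3.png')[150:270,210:330]
A=cv2.resize(im,None,fx=4.5,fy=4.5,interpolation=cv2.INTER_CUBIC)
cv2.imwrite('pics/c3.png',cv2.convertScaleAbs(A,alpha=1.7))
```

```text
t 6.13 pos [ 0.6249 -0.0512  0.2262] head -6.0 w 0.0116 F [-0.1  1.3 -6.8] -> [-0.01  0.    3.12] -0.0
lipL [269.3 220.8]
lipR [237.2 191.7]
lipLb [269.3 225.2]
lipRb [237.6 196.2]
```

View pics/c3.png

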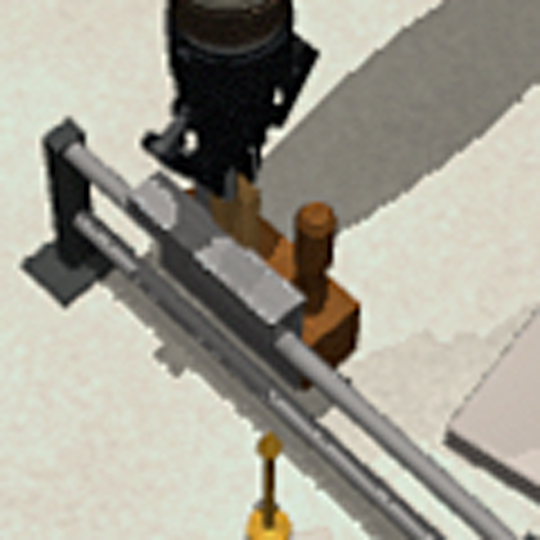

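Scene crop: the flange sits over the bar with the bar entering the channel at about (285,340) and (125,190). Lowering gently past lip height.

Emit:
{"fn": "play_rows", "kwargs": {
  "motion": [
    {"fingers": 1,"translation": [0,0,0.4],"roll": 0},
    {"fingers": 1,"translation": [0,0,0.8],"roll": 0},
    {"fingers": 1,"translation": [0,0,1.1],"roll": 0},
    {"fingers": 1,"translation": [0,0,1.4],"roll": 0},
    {"fingers": 1,"translation": [0,0,1.6],"roll": 0},
    {"fingers": 1,"translation": [0,0,1.6],"roll": 0}
  ]
}}

```text
clock: 6.73
eef_pos: [0.6251, -0.0512, 0.2096]
tool_rot: [0.999, -0.052, -0.001, -0.0]
ft_force: [1.2, 0.2, -6.8]
grip_width: 0.0117
```

Emit:
{"fn": "play_rows", "kwargs": {
  "motion": [
    {"fingers": 1,"translation": [0,0,0.4],"roll": 0},
    {"fingers": 1,"translation": [0,0,0.8],"roll": 0},
    {"fingers": 1,"translation": [0,0,1.1],"roll": 0},
    {"fingers": 1,"translation": [0,0,1.3],"roll": 0},
    {"fingers": 1,"translation": [0,0,1.45],"roll": 0},
    {"fingers": 1,"translation": [0,0,1.45],"roll": 0}
  ]
}}

```text
clock: 7.23
eef_pos: [0.6253, -0.0512, 0.1955]
tool_rot: [0.999, -0.052, -0.0, -0.0]
ft_force: [0.3, 1.5, -6.9]
grip_width: 0.0117
```

Emit:
{"fn": "play_rows", "kwargs": {
  "motion": [
    {"fingers": 1,"translation": [0,0,0.1],"roll": 0},
    {"fingers": 1,"translation": [0,0,0.2],"roll": 0},
    {"fingers": 1,"translation": [0,0,0.2],"roll": 0}
  ]
}}

```text
clock: 7.48
eef_pos: [0.6257, -0.0512, 0.195]
tool_rot: [0.999, -0.052, 0.001, -0.0]
ft_force: [-1.2, 0.2, -2.6]
grip_width: 0.0113
```

Emit:
{"fn": "play_rows", "kwargs": {
  "motion": [
    {"fingers": 1,"translation": [0,-0.2,0.05],"roll": 0},
    {"fingers": 1,"translation": [0,-0.6,0.05],"roll": 0},
    {"fingers": 1,"translation": [0,-1.2,0.05],"roll": 0},
    {"fingers": 1,"translation": [0,-1.8,0.05],"roll": 0},
    {"fingers": 1,"translation": [0,-2.4,0.05],"roll": 0},
    {"fingers": 1,"translation": [0,-3.0,0.05],"roll": 0},
    {"fingers": 1,"translation": [0,-3.6,0.05],"roll": 0},
    {"fingers": 1,"translation": [0,-4.2,0.05],"roll": 0},
    {"fingers": 1,"translation": [0,-4.8,0.05],"roll": 0},
    {"fingers": 1,"translation": [0,-5.2,0.05],"roll": 0}
  ]
}}

```text
clock: 8.32
eef_pos: [0.6314, -0.0007, 0.1951]
tool_rot: [0.999, -0.052, 0.001, 0.001]
ft_force: [-2.5, -4.8, 0.8]
grip_width: 0.0117
```

Run:
```python
from h import *
rel([.636,.0558,.195],-5.96); print(bot.get_obs()['ft_torque'])
```

```text
t 8.32 pos [ 0.6314 -0.0007  0.1951] head -6.0 w 0.0117 F [-2.5 -4.8  0.8] -> [-0.14 -5.67 -0.01] -0.1
[-1.06704433  0.54228066  0.03118244]
```

Emit:
{"fn": "play_rows", "kwargs": {
  "motion": [
    {"fingers": 1,"translation": [0,-0.3,0],"roll": 0},
    {"fingers": 1,"translation": [0,-0.8,0],"roll": 0},
    {"fingers": 1,"translation": [0,-1.4,0],"roll": 0},
    {"fingers": 1,"translation": [0,-2.0,0],"roll": 0},
    {"fingers": 1,"translation": [0,-2.6,0],"roll": 0},
    {"fingers": 1,"translation": [0,-3.2,0],"roll": 0},
    {"fingers": 1,"translation": [0,-3.8,0],"roll": 0},
    {"fingers": 1,"translation": [0,-4.4,0],"roll": 0},
    {"fingers": 1,"translation": [0,-5.0,0],"roll": 0},
    {"fingers": 1,"translation": [0,-5.4,0],"roll": 0},
    {"fingers": 1,"translation": [0,-5.55,0],"roll": 0},
    {"fingers": 1,"translation": [0,-5.55,0],"roll": 0}
  ]
}}

```text
clock: 9.32
eef_pos: [0.6371, 0.0549, 0.1951]
tool_rot: [0.999, -0.052, 0.001, 0.001]
ft_force: [-2.1, -4.5, 2.5]
grip_width: 0.0117
```

Run:
```python
from h import *
rel([.636,.0558,.195],-5.96)
snap('scene','s4'); snap('wrist','w4')
f=np.load('fit.npz'); r=f['r']; c,s=np.cos(r[2]),np.sin(r[2]); Rz=np.array([[c,-s],[s,c]])
G=lambda P:np.r_[r[:2]+Rz@P[:2],P[2]]
# predicted scene positions if carrier origin at rail (-.04,.0426,.048)
for n,P in dict(tabtop=(.021,0,.17),burn=(0,.05,.155),punch=(0,-.05,.131),lipL=(.055,.07,.115),lipR=(.055,-.07,.115)).items():
    print(n,proj('s4',G(np.array(P)+[-.04,.0426,.048]))[0].round(1), (proj('s4',G(np.array(P)+[-.04,.0426,.048]))[0]-[235,170])*[5,5])
im=cv2.imread('pics/s4.png')[170:280,235:345]
cv2.imwrite('pics/c4.png',cv2.convertScaleAbs(cv2.resize(im,None,fx=5,fy=5,interpolation=cv2.INTER_CUBIC),alpha=1.7))
```

```text
t 9.32 pos [0.6371 0.0549 0.1951] head -6.0 w 0.0117 F [-2.1 -4.5  2.5] -> [-0.12 -0.08  0.01] -0.0
tabtop [287.3 217.7] [261.71059133 238.59290533]
burn [304.7 227.1] [348.63134584 285.67548337]
punch [280.2 210.1] [225.96280911 200.64307442]
lipL [295.3 250.1] [301.52996855 400.28089779]
lipR [262.  219.6] [134.94000654 247.86495878]
```

View pics/c4.png

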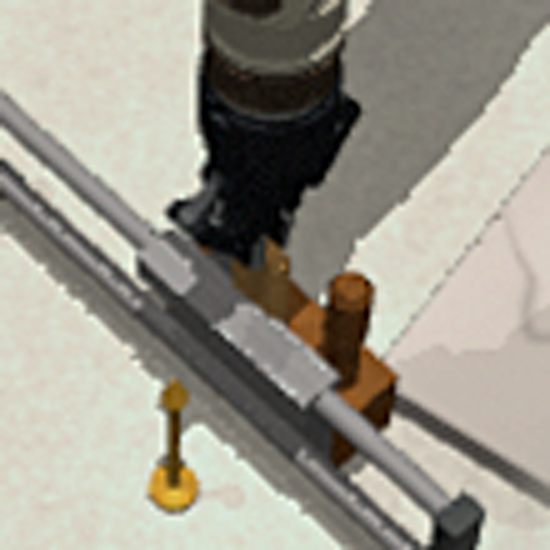

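Scene crop: carrier on the bar, burnisher top at (352,285) against a predicted (349,286) for "at the pin", so within about 2 mm. Releasing and going up, then over the burnisher.

Emit:
{"fn": "play_rows", "kwargs": {
  "motion": [
    {"fingers": 0.6,"translation": [0,0,0],"roll": 0},
    {"fingers": 0.2,"translation": [0,0,0],"roll": 0},
    {"fingers": -0.3,"translation": [0,0,0],"roll": 0},
    {"fingers": -0.6,"translation": [0,0,0],"roll": 0},
    {"fingers": -0.6,"translation": [0,0,0],"roll": 0},
    {"fingers": -0.6,"translation": [0,0,0],"roll": 0},
    {"fingers": -0.6,"translation": [0,0,-2],"roll": 0},
    {"fingers": -0.6,"translation": [0,0,-5],"roll": 0},
    {"fingers": -0.6,"translation": [0,0,-7.5],"roll": 0},
    {"fingers": -0.6,"translation": [0,0,-7.5],"roll": 0},
    {"fingers": -0.6,"translation": [-1,-2.5,-7.5],"roll": 0},
    {"fingers": -0.6,"translation": [-2.1,-5.0,-7.5],"roll": 0},
    {"fingers": -0.6,"translation": [-2.1,-5.0,-7.5],"roll": 0},
    {"fingers": -0.6,"translation": [-2.1,-5.0,-7.5],"roll": 0}
  ]
}}

```text
clock: 10.58
eef_pos: [0.6207, 0.1089, 0.2683]
tool_rot: [0.999, -0.051, -0.0, 0.0]
ft_force: [0.2, -0.5, 0.0]
grip_width: 0.0685
```

Run:
```python
from h import *
f=np.load('fit.npz'); r=f['r']; c,s=np.cos(r[2]),np.sin(r[2]); Rz=np.array([[c,-s],[s,c]])
G=lambda P:np.r_[r[:2]+Rz@P[:2],P[2]]
b=G(np.array([-.04,.0926,.183])); print(b); rel(b,-5.96)
snap('wrist','w5'); snap('scene','s5'); im=cv2.imread('pics/w5.png')
for P in [(.021,0,.17),(0,.05,.16),(0,-.05,.131),(.055,.07,.115),(.055,-.07,.115)]:
    u=proj('w5',G(np.array(P)+[-.04,.0426,.048]))[0]; print(P,u.round()); cv2.circle(im,tuple(int(a) for a in u),2,(0,255,0),-1)
A=cv2.convertScaleAbs(cv2.imread('pics/s5.png')[170:275,235:340],alpha=1.6)
A=cv2.resize(A,None,fx=2.2,fy=2.2); A=cv2.copyMakeBorder(A,0,420-A.shape[0],0,0,0)
cv2.imwrite('pics/c5.png',np.hstack([im,A]))
```

```text
[0.62028497 0.10773116 0.183     ]
t 10.58 pos [0.6207 0.1089 0.2683] head -5.8 w 0.0685 F [ 0.2 -0.5  0. ] -> [-0.02  0.12  8.53] 0.1
(0.021, 0, 0.17) [314. 293.]
(0, 0.05, 0.16) [284. 220.]
(0, -0.05, 0.131) [283. 320.]
(0.055, 0.07, 0.115) [353. 177.]
(0.055, -0.07, 0.115) [344. 329.]
```

View pics/c5.png

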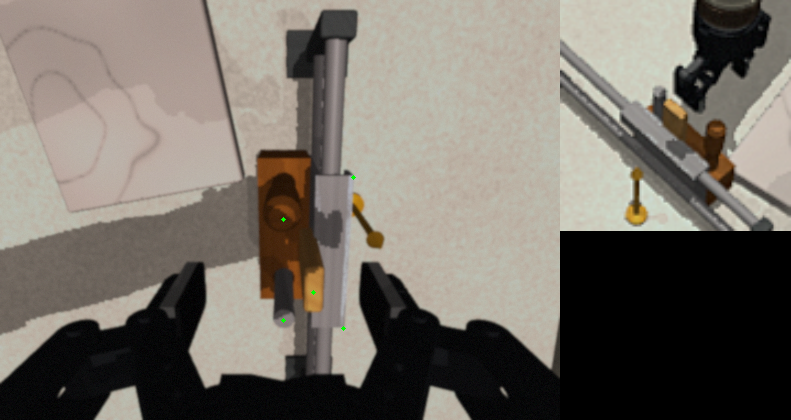

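Wrist view: released carrier hangs on the bar, with punch (283,320), tab (314,293) and lip corners on the predicted points; burnisher at (283,215), centred between the jaws. Descending to grip the handle.

Emit:
{"fn": "play_rows", "kwargs": {
  "motion": [
    {"fingers": -0.6,"translation": [0,0,2],"roll": 0},
    {"fingers": -0.6,"translation": [0,0,4.5],"roll": 0},
    {"fingers": -0.6,"translation": [0,0,6.5],"roll": 0},
    {"fingers": -0.6,"translation": [0,0,7.8],"roll": 0},
    {"fingers": -0.6,"translation": [0,0,8.3],"roll": 0},
    {"fingers": -0.6,"translation": [0,0,8.3],"roll": 0},
    {"fingers": -0.3,"translation": [0,0,8.3],"roll": 0},
    {"fingers": 0,"translation": [0,0,8.3],"roll": 0},
    {"fingers": 0.2,"translation": [0,0,8.3],"roll": 0},
    {"fingers": 0.4,"translation": [0,0,8.3],"roll": 0},
    {"fingers": 0.6,"translation": [0,0,8.3],"roll": 0},
    {"fingers": 1,"translation": [0,0,8.3],"roll": 0},
    {"fingers": 1,"translation": [0,0,8.3],"roll": 0},
    {"fingers": 1,"translation": [0,0,8.3],"roll": 0},
    {"fingers": 1,"translation": [0,0,8.3],"roll": 0}
  ]
}}

```text
clock: 11.93
eef_pos: [0.6217, 0.1078, 0.1871]
tool_rot: [0.999, -0.052, 0.001, -0.0]
ft_force: [-1.0, -0.0, 5.7]
grip_width: 0.0216
```

Emit:
{"fn": "play_rows", "kwargs": {
  "motion": [
    {"fingers": 1,"translation": [0,0,-0.4],"roll": 0},
    {"fingers": 1,"translation": [0,0,-1],"roll": 0},
    {"fingers": 1,"translation": [0,0,-1.8],"roll": 0},
    {"fingers": 1,"translation": [0,0,-2.6],"roll": 0},
    {"fingers": 1,"translation": [0,0,-3.4],"roll": 0}
  ]
}}

```text
clock: 12.35
eef_pos: [0.621, 0.1076, 0.2203]
tool_rot: [0.999, -0.052, -0.0, 0.0]
ft_force: [0.6, 0.9, -0.8]
grip_width: 0.0212
```

Emit:
{"fn": "play_rows", "kwargs": {
  "motion": [
    {"fingers": 1,"translation": [0,0,-1],"roll": 0},
    {"fingers": 1,"translation": [0,0,-2],"roll": 0},
    {"fingers": 1,"translation": [0,0,-3.2],"roll": 0},
    {"fingers": 1,"translation": [0,0,-5],"roll": 0},
    {"fingers": 1,"translation": [0,0,-7],"roll": 0},
    {"fingers": 1,"translation": [0,0,-8.5],"roll": 0},
    {"fingers": 1,"translation": [0,0,-9],"roll": 0},
    {"fingers": 1,"translation": [0,0,-9],"roll": 0}
  ]
}}

```text
clock: 13.02
eef_pos: [0.6219, 0.1077, 0.3119]
tool_rot: [0.999, -0.052, 0.002, -0.0]
ft_force: [-0.4, 0.3, -1.6]
grip_width: 0.0211
```

Run:
```python
from h import *
# slab fit to top corners
pts=np.array([onz('t0',*p,.03)[:2] for p in [(168,206),(244,205),(247,270),(169,273)]])
e=pts[1]-pts[2]; print('slab ctr',pts.mean(0),'edge dir',np.degrees(np.arctan2(e[1],e[0])),np.degrees(np.arctan2(*( (pts[0]-pts[1])[::-1])))-90)
rel([.45,.04,.30],5)
snap('wrist','w6'); snap('scene','s6')
W=cv2.imread('pics/w6.png'); A=cv2.convertScaleAbs(cv2.imread('pics/s6.png')[120:270,235:345],alpha=1.6)
A=cv2.resize(A,None,fx=2.1,fy=2.1); A=cv2.copyMakeBorder(A,0,420-A.shape[0],0,0,0)
cv2.imwrite('pics/c6.png',np.hstack([W,A]))
for uv in [(0,0)]: pass
```

```text
slab ctr [0.45117894 0.21577517] edge dir 4.969346430482365 2.2797330532012836
t 13.02 pos [0.6219 0.1077 0.3119] head -6.0 w 0.0211 F [-0.4  0.3 -1.6] -> [-16.4    8.53   1.11] -11.0
```

View pics/c6.png

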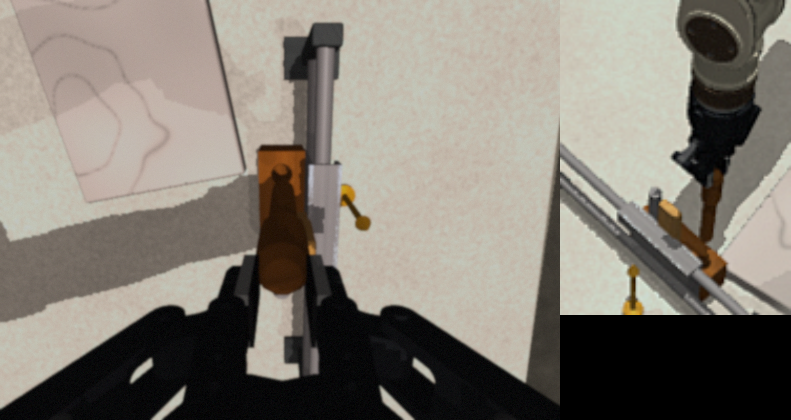

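Views: burnisher drawn out and hanging vertically in the jaws, carrier still hooked with punch in it. I can only command roll, so the slant has to come from swivelling the burnisher in the pads. I'll lean its tip against the fixed slab's right edge for that.

Emit:
{"fn": "play_rows", "kwargs": {
  "motion": [
    {"fingers": 1,"translation": [-1.5,0,0],"roll": 0},
    {"fingers": 1,"translation": [-4,0,0],"roll": 0},
    {"fingers": 1,"translation": [-7,1,0],"roll": -2},
    {"fingers": 1,"translation": [-10,3,0],"roll": -5},
    {"fingers": 1,"translation": [-13,5,0],"roll": -8},
    {"fingers": 1,"translation": [-16,7,0],"roll": -9.6},
    {"fingers": 1,"translation": [-18,8.2,2],"roll": -9.6},
    {"fingers": 1,"translation": [-18.4,8.3,5],"roll": -9.6},
    {"fingers": 1,"translation": [-18.4,8.3,8],"roll": -9.6},
    {"fingers": 1,"translation": [-18.4,8.3,11],"roll": -9.6},
    {"fingers": 1,"translation": [-18.4,8.3,14],"roll": -9.6},
    {"fingers": 1,"translation": [-18.4,8.3,15.8],"roll": -9.6},
    {"fingers": 1,"translation": [-18.4,8.3,16.3],"roll": -9.6},
    {"fingers": 1,"translation": [-18.4,8.3,16.3],"roll": -9.6},
    {"fingers": 1,"translation": [-18.4,8.3,16.3],"roll": -9.6}
  ]
}}

```text
clock: 14.37
eef_pos: [0.4294, 0.0442, 0.1467]
tool_rot: [0.999, 0.032, -0.0, 0.0]
ft_force: [1.3, 0.4, 0.2]
grip_width: 0.0206
```

Run:
```python
from h import *
rel([.43,.0745,.148],3.6)
```

```text
t 14.37 pos [0.4294 0.0442 0.1467] head 3.6 w 0.0206 F [1.3 0.4 0.2] -> [ 0.25 -3.02 -0.13] 0.0
```

Emit:
{"fn": "play_rows", "kwargs": {
  "motion": [
    {"fingers": 1,"translation": [0,-1.5,0],"roll": 0},
    {"fingers": 1,"translation": [0,-2.6,0],"roll": 0},
    {"fingers": 1,"translation": [0,-3.2,0],"roll": 0},
    {"fingers": 1,"translation": [0,-3.8,0],"roll": 0},
    {"fingers": 1,"translation": [0,-4.4,0],"roll": 0},
    {"fingers": 1,"translation": [0,-5.0,0.0],"roll": 0}
  ]
}}

```text
clock: 14.87
eef_pos: [0.4268, 0.0943, 0.1472]
tool_rot: [1.0, 0.032, 0.001, 0.0]
ft_force: [1.2, -1.5, -0.7]
grip_width: 0.0207
```

Emit:
{"fn": "play_rows", "kwargs": {
  "motion": [
    {"fingers": 1,"translation": [0,-0.6,0.1],"roll": 0},
    {"fingers": 1,"translation": [0,-1.1,0.15],"roll": 0},
    {"fingers": 1,"translation": [0,-1.6,0.27],"roll": 0},
    {"fingers": 1,"translation": [0,-2.1,0.4],"roll": 0},
    {"fingers": 1,"translation": [0,-2.6,0.55],"roll": 0},
    {"fingers": 1,"translation": [0,-3.1,0.7],"roll": 0},
    {"fingers": 1,"translation": [0,-3.6,0.9],"roll": 0},
    {"fingers": 1,"translation": [0,-4.05,1.1],"roll": 0},
    {"fingers": 1,"translation": [0,-4.05,1.1],"roll": 0}
  ]
}}

```text
clock: 15.62
eef_pos: [0.4234, 0.1353, 0.1351]
tool_rot: [0.999, 0.032, -0.0, -0.0]
ft_force: [0.3, -0.5, -0.1]
grip_width: 0.0006
```

Run:
```python
from h import *
rel([.43,.084+.0508,.137],3.6)
snap('wrist','w7'); snap('scene','s7')
W=cv2.imread('pics/w7.png'); A=cv2.convertScaleAbs(cv2.imread('pics/s7.png')[100:260,270:400],alpha=1.6)
A=cv2.resize(A,None,fx=1.8,fy=1.8); A=cv2.copyMakeBorder(A,0,420-A.shape[0],0,0,0)
cv2.imwrite('pics/c7.png',np.hstack([W,A]))
```

```text
t 15.62 pos [0.4234 0.1353 0.1351] head 3.7 w 0.0006 F [ 0.3 -0.5 -0.1] -> [ 0.65  0.1  -0.19] 0.1
```

View pics/c7.png

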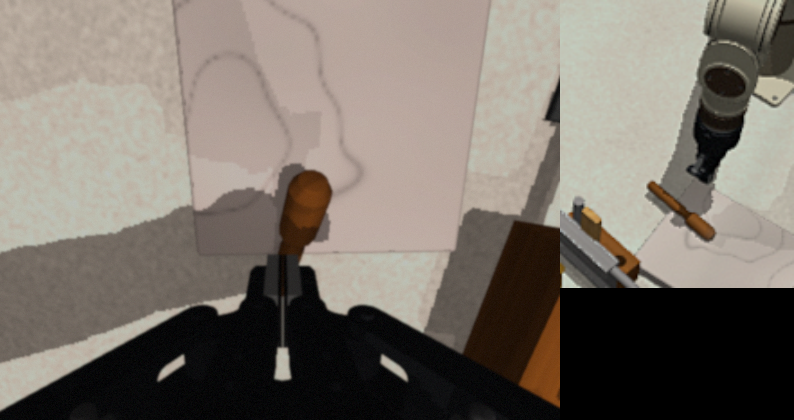

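The swivel pushed the burnisher out of the pads (grip width fell to 0). It's lying across the slab's edge, with the handle at wrist (310,190). The width reading of 21 mm means I had held it on its rounded top, so the next grip must be lower. Raising and letting it settle, then measuring it numerically.

Emit:
{"fn": "play_rows", "kwargs": {
  "motion": [
    {"fingers": 0.5,"translation": [0,0,-3],"roll": 0},
    {"fingers": -0.2,"translation": [0,0,-6],"roll": 0},
    {"fingers": -0.6,"translation": [0,2,-9],"roll": 0},
    {"fingers": -0.6,"translation": [0,4,-12],"roll": 0},
    {"fingers": -0.6,"translation": [0,6,-14],"roll": 0},
    {"fingers": -0.6,"translation": [0,6,-14],"roll": 0},
    {"fingers": -0.6,"translation": [0,6,-14],"roll": 0},
    {"fingers": -0.6,"translation": [0,6,-14],"roll": 0}
  ]
}}

```text
clock: 16.38
eef_pos: [0.4272, 0.0745, 0.2749]
tool_rot: [1.0, 0.031, -0.0, -0.0]
ft_force: [0.3, 0.6, 0.2]
grip_width: 0.0684
```

Run:
```python
from h import *
rel([.43,.13,.137],3.6)
for cam,f in(('wrist','w8'),('scene','s8')):
    a=snap(cam,f)['pixels']; hsv=cv2.cvtColor(a,cv2.COLOR_RGB2HSV)
    m=((hsv[...,0]<16)&(hsv[...,1]>120)&(hsv[...,2]>25)).astype(np.uint8)
    n,l,st,ce=cv2.connectedComponentsWithStats(m)
    for i in range(1,n):
        if st[i,4]>40:
            r=cv2.minAreaRect(np.argwhere(l==i)[:,::-1].astype(np.float32)); print(f,st[i],ce[i].round(),cv2.boxPoints(r).round().tolist())
```

```text
t 16.38 pos [0.4272 0.0745 0.2749] head 3.6 w 0.0684 F [0.3 0.6 0.2] -> [ 0.64 -5.51 13.79] -0.0
w8 [ 283   71   48  138 2413] [306. 132.] [[274.0, 205.0], [310.0, 69.0], [333.0, 74.0], [297.0, 211.0]]
w8 [ 409  128  113  150 9951] [462. 197.] [[402.0, 264.0], [447.0, 116.0], [522.0, 139.0], [477.0, 287.0]]
w8 [ 500  205   60   70 1274] [533. 236.] [[493.0, 237.0], [515.0, 198.0], [580.0, 235.0], [558.0, 274.0]]
s8 [    0     0   200   148 14542] [93. 58.] [[0.0, 147.0], [0.0, 0.0], [199.0, 0.0], [199.0, 147.0]]
s8 [ 18   0  17  27 140] [27. 11.] [[17.0, 0.0], [26.0, -3.0], [37.0, 23.0], [28.0, 27.0]]
s8 [318   0  48  17 438] [346.   6.] [[318.0, 16.0], [318.0, 0.0], [365.0, 0.0], [365.0, 16.0]]
s8 [ 9  5 13 20 52] [15. 16.] [[8.0, 6.0], [13.0, 4.0], [22.0, 23.0], [16.0, 25.0]]
s8 [394  10  39  44 854] [415.  32.] [[394.0, 39.0], [411.0, 6.0], [439.0, 20.0], [422.0, 54.0]]
s8 [ 447   31  113   94 4406] [507.  77.] [[443.0, 64.0], [462.0, 28.0], [578.0, 88.0], [559.0, 124.0]]
s8 [317 203  36  32 249] [336. 221.] [[314.0, 207.0], [319.0, 202.0], [353.0, 230.0], [349.0, 236.0]]
s8 [292 227  22  29 219] [303. 241.] [[288.0, 232.0], [294.0, 226.0], [318.0, 248.0], [310.0, 256.0]]
s8 [390 387  20  33 232] [397. 403.] [[384.0, 416.0], [399.0, 386.0], [409.0, 391.0], [394.0, 421.0]]
s8 [402 410   9  10  53] [406. 414.] [[402.0, 410.0], [410.0, 410.0], [410.0, 419.0], [402.0, 419.0]]
```

```bash
cat >> h.py <<'E'
def tri(obs):
    A=[];b=[]
    for f,u,v in obs:
        K,T=load(f); P=K@T[:3]
        for k,x in((0,u),(1,v)):
            q=x*P[2]-P[k]; q=q/np.linalg.norm(q[:3]); A.append(q[:3]); b.append(-q[3])
    return np.linalg.lstsq(np.array(A),np.array(b),rcond=None)[0]
def mask(a):
    hsv=cv2.cvtColor(a,cv2.COLOR_RGB2HSV); return ((hsv[...,0]<16)&(hsv[...,1]>120)&(hsv[...,2]>25)).astype(np.uint8)
E
python3 - <<'E'
from h import *
t=tri([('w8',285.5,208),('s8',316.5,204.5)]); h=tri([('w8',321,72),('s8',351,233)])
d=h-t; print(t.round(4),h.round(4),np.linalg.norm(d),'head',np.degrees(np.arctan2(d[1],d[0])),'elev',np.degrees(np.arcsin(d[2]/np.linalg.norm(d))))
a=snap('wrist','w9')['pixels']; m=mask(a)[60:220,270:345]
b=mask(np.load('pics/w8.npz')['im'])[60:220,270:345]; print('moved px',(m!=b).sum())
# width profile along the axis
e=np.array([321-285.5,72-208.]); L=np.linalg.norm(e); e/=L; n=np.array([-e[1],e[0]])
ys,xs=np.nonzero(mask(a)); k=(xs>270)&(xs<345)&(ys<220)&(ys>60); p=np.c_[xs[k],ys[k]]-[285.5,208]
s=p@e; w=p@n
for i in range(0,int(L),10):
    q=w[(s>=i)&(s<i+10)]; print(i,len(q)/10,q.mean().round(1) if len(q) else '')
print([onz('w9',*q,.043).round(3).tolist() for q in [(285.5,208),(321,72)]])
E
```

```text
[0.4331 0.0225 0.0214] [0.4606 0.1818 0.0465] 0.16357883374381424 head 80.18973936553434 elev 8.822412776158108
moved px 604
0 11.8 3.5
10 13.6 3.4
20 14.0 3.3
30 14.5 3.1
40 14.4 3.2
50 14.7 3.2
60 14.4 3.1
70 11.9 3.0
80 18.1 3.0
90 22.3 2.8
100 22.8 2.9
110 23.0 3.0
120 23.4 3.0
130 19.7 3.0
[[0.432, 0.03, 0.043], [0.459, 0.183, 0.043]]
```

```bash
cat >> h.py <<'E'
def seg(f,cam='wrist',box=None):
    a=snap(cam,f)['pixels']; m=mask(a)
    if box: z=np.zeros_like(m); z[box[1]:box[3],box[0]:box[2]]=1; m*=z
    n,l,st,ce=cv2.connectedComponentsWithStats(m); i=1+st[1:,4].argmax(); p=np.argwhere(l==i)[:,::-1].astype(float)
    c=p.mean(0); e=np.linalg.svd(p-c,full_matrices=False)[2][0]; e*=-np.sign(e[1]); s=(p-c)@e; return c+e*s.min(),c+e*s.max(),st[i]
E
python3 - <<'E'
from h import *
for k in range(3):
    a,b,st=seg('w10','wrist',(250,30,380,240)); print(bot.get_obs()['clock'].round(2),a.round(1),b.round(1),st)
a2,b2,st=seg('s10','scene',(300,190,380,250)); print(a2.round(1),b2.round(1),st)
E
```

```text
Traceback (most recent call last):
AttributeError: 'float' object has no attribute 'round'
```

Run:
```python
from h import *
for k in range(3):
    a,b,st=seg('w10','wrist',(250,30,400,240)); print(bot.get_obs()['clock'],a.round(1),b.round(1),st)
a2,b2,st=seg('s10','scene',(300,190,380,250)); print(a2.round(1),b2.round(1),st)
```

```text
16.6333 [288.5 208.9] [322.4  71.9] [ 284   72   48  138 2412]
16.6833 [288.3 208.8] [322.6  71.9] [ 284   72   48  138 2407]
16.7333 [288.2 208.8] [322.9  72. ] [ 284   72   48  138 2392]
[351.2 233.8] [316.9 204.1] [317 203  36  32 258]
```

The burnisher is at rest, tip near (0.433, 0.023) and handle end near (0.461, 0.182) on the slab. Plan:
1. Regrip mid-handle, with the burnisher nearly level.
2. Pass its spindle under a free stretch of the rail's upper bar.
3. Raise the handle so the bar swivels the tip down 45°.

Computing the grip now.

Run:
```python
from h import *
o=bot.get_obs(); q=o['joint_pos']; print(np.degrees(q).round(1))
a,b,st=seg('w11','wrist',(250,30,400,240)); a2,b2,_=seg('s11','scene',(300,190,380,250)); 
t=tri([('w11',*a),('s11',*b2)]); h=tri([('w11',*b),('s11',*a2)]); d=h-t
print(t.round(4),h.round(4),np.linalg.norm(d),np.degrees(np.arctan2(d[1],d[0])))
t2=onz('w11',*a,.033);h2=onz('w11',*b,.047);d2=h2-t2;print(t2.round(4),h2.round(4),np.linalg.norm(d2),np.degrees(np.arctan2(d2[1],d2[0])))
for T,H in((t,h),(t2,h2)):
    g=T+(H-T)*.127/.16; g[2]=.12; hd=np.degrees(np.arctan2(*(H-T)[1::-1]))-90; print('grip',g.round(4),hd); rel(g,hd)
```

```text
[ 9.9  5.2 -1.3 83.6  0.  96.3]
[0.4357 0.0254 0.0306] [0.4612 0.183  0.0441] 0.16021562639671946 80.78893618171459
[0.4356 0.026  0.033 ] [0.4606 0.1834 0.047 ] 0.1599905673535026 80.98124088793955
grip [0.456  0.1505 0.12  ] -9.21106381828541
t 16.88 pos [0.4273 0.0748 0.2752] head 3.7 w 0.0681 F [ 0.6  0.3 -0.1] -> [ 3.35 -7.37 15.52] 12.9
grip [0.4554 0.151  0.12  ] -9.018759112060451
t 16.88 pos [0.4273 0.0748 0.2752] head 3.7 w 0.0681 F [ 0.6  0.3 -0.1] -> [ 3.3  -7.42 15.52] 12.7
```

Emit:
{"fn": "play_rows", "kwargs": {
  "motion": [
    {"fingers": -0.6,"translation": [1.7,-3.7,3],"roll": 6},
    {"fingers": -0.6,"translation": [3.3,-7.4,6],"roll": 12.8},
    {"fingers": -0.6,"translation": [3.3,-7.4,10],"roll": 12.8},
    {"fingers": -0.6,"translation": [3.3,-7.4,14],"roll": 12.8},
    {"fingers": -0.6,"translation": [3.3,-7.4,18],"roll": 12.8},
    {"fingers": -0.6,"translation": [3.3,-7.4,20.5],"roll": 12.8},
    {"fingers": -0.6,"translation": [3.3,-7.4,22],"roll": 12.8},
    {"fingers": -0.6,"translation": [3.3,-7.4,22.7],"roll": 12.8},
    {"fingers": -0.6,"translation": [3.3,-7.4,22.7],"roll": 12.8},
    {"fingers": -0.6,"translation": [3.3,-7.4,22.7],"roll": 12.8}
  ]
}}

```text
clock: 17.72
eef_pos: [0.4564, 0.1508, 0.0492]
tool_rot: [0.997, -0.08, 0.0, -0.0]
ft_force: [-0.0, 0.1, 0.7]
grip_width: 0.0683
```

Emit:
{"fn": "play_rows", "kwargs": {
  "motion": [
    {"fingers": -0.3,"translation": [0,0,0.1],"roll": 0},
    {"fingers": 0,"translation": [0,0,0.1],"roll": 0},
    {"fingers": 0.2,"translation": [0,0,0.1],"roll": 0},
    {"fingers": 0.4,"translation": [0,0,0.1],"roll": 0},
    {"fingers": 0.7,"translation": [0,0,0.1],"roll": 0},
    {"fingers": 1,"translation": [0,0,0.1],"roll": 0},
    {"fingers": 1,"translation": [0,0,0.1],"roll": 0},
    {"fingers": 1,"translation": [0,0,0.1],"roll": 0},
    {"fingers": 1,"translation": [0,0,0.1],"roll": 0}
  ]
}}

```text
clock: 18.47
eef_pos: [0.4557, 0.1505, 0.0475]
tool_rot: [0.997, -0.08, -0.0, 0.0]
ft_force: [-0.4, -0.4, 0.4]
grip_width: 0.0001
```

Width 0.0001: the jaws closed without the burnisher. Raising and locating it again numerically.

Emit:
{"fn": "play_rows", "kwargs": {
  "motion": [
    {"fingers": 1,"translation": [0,0,-4],"roll": 0},
    {"fingers": 0,"translation": [0,3,-8],"roll": 0},
    {"fingers": -0.6,"translation": [0,6,-12],"roll": 0},
    {"fingers": -0.6,"translation": [0,9,-16],"roll": 0},
    {"fingers": -0.6,"translation": [0,9,-18],"roll": 0},
    {"fingers": -0.6,"translation": [0,9,-18],"roll": 0}
  ]
}}

```text
clock: 18.97
eef_pos: [0.4447, 0.0599, 0.235]
tool_rot: [0.997, -0.082, 0.006, -0.001]
ft_force: [1.4, 0.9, 0.5]
grip_width: 0.0604
```

Run:
```python
from h import *
rel([.43,.13,.137],-9)
for cam,f in(('wrist','w12'),('scene','s12'),('wrist','w12b')):
    a=snap(cam,f)['pixels']; m=mask(a)
    n,l,st,ce=cv2.connectedComponentsWithStats(m)
    for i in range(1,n):
        if 150<st[i,4]<5000:
            r=cv2.minAreaRect(np.argwhere(l==i)[:,::-1].astype(np.float32)); print(f,st[i],ce[i].round(),cv2.boxPoints(r).round().tolist())
# where do old/new fingertips sit? project old burnisher ends
print(proj('w12',[[.4357,.0254,.031],[.4612,.183,.045]]).round(), proj('s12',[[.4357,.0254,.031],[.4612,.183,.045]]).round())
```

```text
t 18.97 pos [0.4447 0.0599 0.235 ] head -9.4 w 0.0604 F [1.4 0.9 0.5] -> [-2.71 -6.65  9.79] -0.4
w12 [ 264   47   27  161 3091] [277. 118.] [[264.0, 47.0], [290.0, 47.0], [290.0, 207.0], [264.0, 207.0]]
w12 [522 143  38  58 910] [541. 171.] [[522.0, 143.0], [559.0, 143.0], [559.0, 200.0], [522.0, 200.0]]
s12 [318   0  46  19 412] [344.   6.] [[318.0, 0.0], [363.0, 0.0], [363.0, 18.0], [318.0, 18.0]]
s12 [395   9  36  44 799] [414.  31.] [[395.0, 39.0], [412.0, 6.0], [437.0, 20.0], [420.0, 53.0]]
s12 [ 448   31  112   94 4470] [507.  77.] [[443.0, 64.0], [462.0, 28.0], [578.0, 88.0], [559.0, 124.0]]
s12 [316 203  37  32 253] [336. 220.] [[314.0, 207.0], [319.0, 202.0], [354.0, 231.0], [349.0, 236.0]]
s12 [292 227  22  29 219] [303. 241.] [[288.0, 232.0], [294.0, 226.0], [318.0, 248.0], [310.0, 256.0]]
s12 [390 387  20  33 228] [397. 403.] [[384.0, 416.0], [399.0, 386.0], [409.0, 391.0], [394.0, 421.0]]
w12b [ 267   47   28  163 3208] [281. 119.] [[267.0, 47.0], [294.0, 47.0], [294.0, 209.0], [267.0, 209.0]]
w12b [531 146  29  51 599] [546. 170.] [[531.0, 146.0], [559.0, 146.0], [559.0, 196.0], [531.0, 196.0]]
[[278. 207.]
 [277.  48.]] [[317. 204.]
 [351. 234.]]
```

The burnisher hasn't moved, so the jaws closed above it: the fingertips seem to stand higher than I assumed. Checking where points on the tool axis project in the earlier shut-finger view (tips seen at about row 258).

Run:
```python
from h import *
# pose at w7: eef .4234,.1353,.1351 head 3.7
for dz in (.03,.014,0,-.01,-.02,-.03,-.05): print('w7 ahead',dz,proj('w7',[.4234,.1353,.1351-dz])[0].round(), 'px/half-width 11mm', proj('w7',[.4234+.011,.1353,.1351-dz])[0].round())
a=cv2.cvtColor(np.load('pics/w7.npz')['im'],cv2.COLOR_RGB2GRAY); print('col 275',a[235:300:3,272]); print('col 295',a[235:300:3,294])
o=bot.get_obs(); print(o['eef_pos'],o['joint_pos'])
T=load('w12b')[1]; print('cam',(-T[:3,:3].T@T[:3,3]).round(3))
```

```text
w7 ahead 0.03 [284. 235.] px/half-width 11mm [303. 236.]
w7 ahead 0.014 [284. 246.] px/half-width 11mm [304. 247.]
w7 ahead 0 [284. 257.] px/half-width 11mm [306. 258.]
w7 ahead -0.01 [285. 266.] px/half-width 11mm [307. 267.]
w7 ahead -0.02 [285. 276.] px/half-width 11mm [309. 277.]
w7 ahead -0.03 [285. 287.] px/half-width 11mm [311. 289.]
w7 ahead -0.05 [285. 315.] px/half-width 11mm [315. 317.]
col 275 [101  98  96  98  94  88  76  44  41  40  41  42  41  39  39  40  38  40
  39  39  53  40]
col 295 [36 39 34 37 35 35 36 41 37 40 42 39 41 42 40 39 42 41 40 41 52 21]
[0.44154251 0.06150867 0.22777717] [ 1.38321793e-01  1.26842138e-01 -1.03468779e-01  1.33927095e+00
  1.27788794e-04  1.86981083e+00]
cam [0.453 0.135 0.389]
```

Three signs agree: the fingertips are really about 18 mm behind the reported TCP (tip seen near row 254 in the wrist picture, the earlier slip off the dome, and the closure above the handle). Going lower by that amount, in steps with force checks.

Run:
```python
from h import *
rel([.4556,.1508,.04],-9.1)
```

```text
t 19.12 pos [0.4415 0.0615 0.2278] head -9.2 w 0.0683 F [ 0.3 -0.1 -0. ] -> [-0.06 -9.03 18.78] -0.1
```

Emit:
{"fn": "play_rows", "kwargs": {
  "motion": [
    {"fingers": -0.6,"translation": [0,-3,3],"roll": 0},
    {"fingers": -0.6,"translation": [0,-6,6],"roll": 0},
    {"fingers": -0.6,"translation": [0,-9,9],"roll": 0},
    {"fingers": -0.6,"translation": [0,-9,13],"roll": 0},
    {"fingers": -0.6,"translation": [0,-9,16.5],"roll": 0},
    {"fingers": -0.6,"translation": [0,-9,18.5],"roll": 0},
    {"fingers": -0.6,"translation": [0,-9,19.2],"roll": 0},
    {"fingers": -0.6,"translation": [0,-9,19.2],"roll": 0}
  ]
}}

```text
clock: 19.78
eef_pos: [0.4523, 0.15, 0.0321]
tool_rot: [0.997, -0.079, -0.004, 0.002]
ft_force: [-0.3, 0.3, -0.2]
grip_width: 0.0679
```

Emit:
{"fn": "play_rows", "kwargs": {
  "motion": [
    {"fingers": -0.6,"translation": [0,0,0.3],"roll": 0},
    {"fingers": -0.6,"translation": [0,0,0.6],"roll": 0},
    {"fingers": -0.6,"translation": [0,0,0.9],"roll": 0},
    {"fingers": -0.6,"translation": [0,0,0.9],"roll": 0}
  ]
}}

```text
clock: 20.12
eef_pos: [0.4564, 0.1506, 0.0272]
tool_rot: [0.997, -0.08, 0.001, -0.0]
ft_force: [-1.2, -0.4, 0.9]
grip_width: 0.068
```

Emit:
{"fn": "play_rows", "kwargs": {
  "motion": [
    {"fingers": -0.6,"translation": [0,0,0.4],"roll": 0},
    {"fingers": -0.6,"translation": [0,0,0.8],"roll": 0},
    {"fingers": -0.6,"translation": [0,0,1.1],"roll": 0},
    {"fingers": -0.6,"translation": [0,0,1.1],"roll": 0}
  ]
}}

```text
clock: 20.45
eef_pos: [0.4552, 0.1503, 0.0149]
tool_rot: [0.997, -0.08, -0.001, 0.0]
ft_force: [-0.7, 0.2, -0.4]
grip_width: 0.0684
```

Emit:
{"fn": "play_rows", "kwargs": {
  "motion": [
    {"fingers": -0.3,"translation": [0,0,0],"roll": 0},
    {"fingers": 0,"translation": [0,0,0],"roll": 0},
    {"fingers": 0.2,"translation": [0,0,0],"roll": 0},
    {"fingers": 0.4,"translation": [0,0,0],"roll": 0},
    {"fingers": 0.7,"translation": [0,0,0],"roll": 0},
    {"fingers": 1,"translation": [0,0,0],"roll": 0},
    {"fingers": 1,"translation": [0,0,0],"roll": 0},
    {"fingers": 1,"translation": [0,0,0],"roll": 0},
    {"fingers": 1,"translation": [0,0,0],"roll": 0}
  ]
}}

```text
clock: 21.2
eef_pos: [0.4559, 0.1506, 0.0157]
tool_rot: [0.997, -0.08, 0.0, -0.0]
ft_force: [0.6, -0.5, 2.7]
grip_width: 0.0251
```

Width 25 mm, a firm hold on the 27 mm handle. Lifting and measuring its direction.

Emit:
{"fn": "play_rows", "kwargs": {
  "motion": [
    {"fingers": 1,"translation": [0,0,-0.5],"roll": 0},
    {"fingers": 1,"translation": [0,0,-2],"roll": 0},
    {"fingers": 1,"translation": [0,0,-4.5],"roll": 0},
    {"fingers": 1,"translation": [0,0,-8],"roll": 0},
    {"fingers": 1,"translation": [0,0,-11.5],"roll": 0},
    {"fingers": 1,"translation": [0,0,-15],"roll": 0},
    {"fingers": 1,"translation": [0,0,-18],"roll": 0},
    {"fingers": 1,"translation": [0,0,-20],"roll": 0},
    {"fingers": 1,"translation": [0,0,-20],"roll": 0},
    {"fingers": 1,"translation": [0,0,-20],"roll": 0}
  ]
}}

```text
clock: 22.03
eef_pos: [0.4562, 0.1507, 0.2165]
tool_rot: [0.997, -0.08, 0.001, -0.001]
ft_force: [1.0, -0.4, -1.3]
grip_width: 0.0252
```

Run:
```python
from h import *
f=np.load('fit.npz'); r=f['r']; c,s=np.cos(r[2]),np.sin(r[2])
for cam,n in(('wrist','w13'),('scene','s13')):
    m=mask(snap(cam,n)['pixels']); k,l,st,ce=cv2.connectedComponentsWithStats(m)
    for i in range(1,k):
        if 60<st[i,4]<6000:
            q=cv2.minAreaRect(np.argwhere(l==i)[:,::-1].astype(np.float32)); print(n,st[i],cv2.boxPoints(q).round().tolist())
print('expected horiz tip/top', *[proj(n,[[.4357,.0254,.23],[.4612,.183,.245]]).round().tolist() for n in('w13','s13')])
for P in [(-.2,-.125),(-.06,-.125)]:
    g=np.r_[r[:2]+[c*P[0]-s*P[1],s*P[0]+c*P[1]],.22]; print(g.round(4)); rel(g,84.04)
```

```text
w13 [521 271  39  65 813] [[521.0, 271.0], [559.0, 271.0], [559.0, 335.0], [521.0, 335.0]]
s13 [  0   0  23  49 327] [[-10.0, 4.0], [5.0, -2.0], [24.0, 47.0], [10.0, 53.0]]
s13 [22  0 12 23 66] [[21.0, 1.0], [26.0, -1.0], [35.0, 21.0], [30.0, 23.0]]
s13 [319   0  67  30 978] [[316.0, 9.0], [326.0, -20.0], [385.0, 1.0], [376.0, 29.0]]
s13 [417  17  20  39 283] [[416.0, 51.0], [430.0, 17.0], [439.0, 20.0], [425.0, 55.0]]
s13 [ 447   33  113   92 4290] [[443.0, 65.0], [462.0, 28.0], [578.0, 88.0], [559.0, 124.0]]
s13 [322 166  21  16 113] [[321.0, 169.0], [324.0, 165.0], [343.0, 180.0], [340.0, 184.0]]
s13 [353 188  10  12  76] [[350.0, 193.0], [356.0, 188.0], [364.0, 196.0], [358.0, 201.0]]
s13 [292 227  22  29 214] [[288.0, 232.0], [294.0, 226.0], [318.0, 248.0], [310.0, 256.0]]
s13 [390 387  20  33 233] [[384.0, 416.0], [399.0, 386.0], [409.0, 391.0], [395.0, 421.0]]
expected horiz tip/top [[284.0, 466.0], [284.0, 213.0]] [[322.0, 167.0], [361.0, 198.0]]
[ 0.4386 -0.0921  0.22  ]
t 22.13 pos [0.4547 0.1502 0.2142] head -9.2 w 0.0252 F [ 0.4 -0.4 -1.5] -> [ 2.27 24.17 -0.56] 86.8
[ 0.5778 -0.1066  0.22  ]
t 22.13 pos [0.4547 0.1502 0.2142] head -9.2 w 0.0252 F [ 0.4 -0.4 -1.5] -> [16.25 23.39 -0.6 ] 86.8
```

Held nearly level, 127 mm from the tip, with the tip at scene (322,167) as predicted. Moving to stage in front of the free stretch of rail, right of the carrier, tip pointing at the bar.

Emit:
{"fn": "play_rows", "kwargs": {
  "motion": [
    {"fingers": 1,"translation": [0,1,-0.5],"roll": -4},
    {"fingers": 1,"translation": [0.1,3,-0.5],"roll": -10},
    {"fingers": 1,"translation": [0.3,5,-0.5],"roll": -16},
    {"fingers": 1,"translation": [0.5,7,-0.5],"roll": -22},
    {"fingers": 1,"translation": [0.7,9,-0.5],"roll": -28},
    {"fingers": 1,"translation": [0.9,11,-0.5],"roll": -34},
    {"fingers": 1,"translation": [1.1,13,-0.5],"roll": -40},
    {"fingers": 1,"translation": [1.3,15,-0.5],"roll": -46},
    {"fingers": 1,"translation": [1.5,17,-0.5],"roll": -52},
    {"fingers": 1,"translation": [1.7,19,-0.5],"roll": -58},
    {"fingers": 1,"translation": [1.9,21,-0.5],"roll": -64},
    {"fingers": 1,"translation": [2.1,23,-0.5],"roll": -70},
    {"fingers": 1,"translation": [2.27,24.17,-0.5],"roll": -76},
    {"fingers": 1,"translation": [2.27,24.17,-0.5],"roll": -82},
    {"fingers": 1,"translation": [2.27,24.17,-0.5],"roll": -88},
    {"fingers": 1,"translation": [2.27,24.17,-0.5],"roll": -92},
    {"fingers": 1,"translation": [2.27,24.17,-0.5],"roll": -93.2},
    {"fingers": 1,"translation": [2.27,24.17,-0.5],"roll": -93.2}
  ]
}}

```text
clock: 23.63
eef_pos: [0.4385, -0.0915, 0.2189]
tool_rot: [0.743, 0.669, -0.001, -0.001]
ft_force: [-0.2, 1.2, -1.7]
grip_width: 0.0248
```

Run:
```python
from h import *
f=np.load('fit.npz'); r=f['r']; c,s=np.cos(r[2]),np.sin(r[2]); G=lambda P:np.r_[r[:2]+[c*P[0]-s*P[1],s*P[0]+c*P[1]],P[2]]
rel(G((-.2,-.125,.085)),84.04); rel(G((-.06,-.125,.085)),84.04)
m=mask(snap('scene','s14')['pixels']); k,l,st,ce=cv2.connectedComponentsWithStats(m)
for i in range(1,k):
    if 30<st[i,4]<600 and 200<ce[i][0]<400:
        q=cv2.minAreaRect(np.argwhere(l==i)[:,::-1].astype(np.float32)); print(st[i],cv2.boxPoints(q).round().tolist())
o=bot.get_obs()['eef_pos']
d=np.array([np.cos(r[2]),np.sin(r[2]),0])
for e in (0,5,10): 
    u=d*np.cos(np.radians(e))+[0,0,-np.sin(np.radians(e))]; print(e,proj('s14',[o+[0,0,.028]+u*.127,o+[0,0,.028]-u*.033]).round().tolist())
```

```text
t 23.63 pos [ 0.4385 -0.0915  0.2189] head 84.0 w 0.0248 F [-0.2  1.2 -1.7] -> [-0.06  0.06 13.39] -0.1
t 23.63 pos [ 0.4385 -0.0915  0.2189] head 84.0 w 0.0248 F [-0.2  1.2 -1.7] -> [-0.05 14.06 13.34] -0.1
[262 140  31  31 217] [[261.0, 167.0], [291.0, 140.0], [296.0, 145.0], [266.0, 172.0]]
[291 226  23  30 219] [[285.0, 233.0], [292.0, 225.0], [318.0, 248.0], [311.0, 256.0]]
[390 387  20  33 232] [[385.0, 417.0], [399.0, 386.0], [409.0, 391.0], [395.0, 421.0]]
0 [[261.0, 167.0], [300.0, 139.0]]
5 [[261.0, 169.0], [300.0, 138.0]]
10 [[262.0, 171.0], [299.0, 138.0]]
```

Scene measurement fits a 5° droop with the tip pointing at the rail. Lowering, then inserting under the upper bar.

Emit:
{"fn": "play_rows", "kwargs": {
  "motion": [
    {"fingers": 1,"translation": [0,0,2],"roll": 0},
    {"fingers": 1,"translation": [0,0,5],"roll": 0},
    {"fingers": 1,"translation": [0,0,8.5],"roll": 0},
    {"fingers": 1,"translation": [0,0,11.5],"roll": 0},
    {"fingers": 1,"translation": [0,0,13],"roll": 0},
    {"fingers": 1,"translation": [0,0,13.2],"roll": 0},
    {"fingers": 1,"translation": [0,0,13.2],"roll": 0},
    {"fingers": 1,"translation": [0,2,13.2],"roll": 0},
    {"fingers": 1,"translation": [0,4,13.2],"roll": 0},
    {"fingers": 1,"translation": [0,6,13.2],"roll": 0},
    {"fingers": 1,"translation": [0,8,13.2],"roll": 0},
    {"fingers": 1,"translation": [0,10,13.2],"roll": 0},
    {"fingers": 1,"translation": [0,12,13.2],"roll": 0},
    {"fingers": 1,"translation": [0,13.5,13.2],"roll": 0},
    {"fingers": 1,"translation": [0,14,13.2],"roll": 0},
    {"fingers": 1,"translation": [0,14,13.2],"roll": 0}
  ]
}}

```text
clock: 25.02
eef_pos: [0.5808, -0.1065, 0.0898]
tool_rot: [0.743, 0.669, 0.001, 0.001]
ft_force: [-0.4, 0.6, -1.1]
grip_width: 0.0251
```

Emit:
{"fn": "play_rows", "kwargs": {
  "motion": [
    {"fingers": 1,"translation": [0,0,-0.8],"roll": 0},
    {"fingers": 1,"translation": [0,0,-1.6],"roll": 0},
    {"fingers": 1,"translation": [0,0,-2.1],"roll": 0},
    {"fingers": 1,"translation": [0,0,-2.5],"roll": 0},
    {"fingers": 1,"translation": [0,0,-2.9],"roll": 0},
    {"fingers": 1,"translation": [0,0,-3.3],"roll": 0},
    {"fingers": 1,"translation": [0,0,-3.6],"roll": 0}
  ]
}}

```text
clock: 25.6
eef_pos: [0.5777, -0.1061, 0.1238]
tool_rot: [0.743, 0.669, -0.001, -0.001]
ft_force: [0.3, 1.9, -8.8]
grip_width: 0.0253
```

```bash
cat >> h.py <<'E'
def tilt(n,lo=200,hi=400):
    "compare burnisher pixels in the scene view with models of given slant"
    a=snap('scene',n)['pixels']; m=mask(a); o=bot.get_obs(); M=R.from_quat(o['tool_rot']).as_matrix(); p=o['eef_pos']+[0,0,.028]
    d=M[:,1]*[1,1,0]; d/=np.linalg.norm(d)
    print('pos',o['eef_pos'].round(4),'F',o['ft_force'].round(1),'T',o['ft_torque'].round(2),'w',round(o['grip_width'],4))
    for e in range(0,95,5):
        u=d*np.cos(np.radians(e))-[0,0,np.sin(np.radians(e))]
        q=proj(n,[p+u*k for k in np.linspace(.03,.127,40)]).round().astype(int); print(e,m[q[:,1],q[:,0]].mean().round(2),q[-1],end=' | ')
    print()
E
python3 - <<'E'
from h import *
tilt('s15')
E
```

```text
pos [ 0.5777 -0.1061  0.1244] F [-1.8  0.8 -7.7] T [0.08 0.81 0.05] w 0.0249
0 0.25 [227 211] | 5 0.62 [228 213] | 10 0.8 [228 215] | 15 0.78 [229 216] | 20 0.78 [230 218] | 25 0.78 [231 219] | 30 0.48 [233 219] | 35 0.25 [234 220] | 40 0.15 [236 220] | 45 0.02 [238 220] | 50 0.0 [240 220] | 55 0.02 [242 219] | 60 0.02 [245 218] | 65 0.02 [247 218] | 70 0.05 [249 216] | 75 0.0 [252 215] | 80 0.02 [254 214] | 85 0.0 [257 212] | 90 0.0 [259 210] |
```

It's swivelling: about 7 N on the bar, grip width steady. Continuing.

Emit:
{"fn": "play_rows", "kwargs": {
  "motion": [
    {"fingers": 1,"translation": [0,0,-0.4],"roll": 0},
    {"fingers": 1,"translation": [0,0,-0.8],"roll": 0},
    {"fingers": 1,"translation": [0,0,-1.2],"roll": 0},
    {"fingers": 1,"translation": [0,0,-1.6],"roll": 0},
    {"fingers": 1,"translation": [0,0,-2.0],"roll": 0},
    {"fingers": 1,"translation": [0,0,-2.4],"roll": 0},
    {"fingers": 1,"translation": [0,0,-2.8],"roll": 0},
    {"fingers": 1,"translation": [0,0,-3.2],"roll": 0},
    {"fingers": 1,"translation": [0,0,-3.5],"roll": 0},
    {"fingers": 1,"translation": [0,0,-3.5],"roll": 0}
  ]
}}

```text
clock: 26.48
eef_pos: [0.5785, -0.1062, 0.1607]
tool_rot: [0.743, 0.669, 0.0, 0.0]
ft_force: [-5.6, 0.6, -3.2]
grip_width: 0.0247
```

Run:
```python
from h import *
tilt('s16')
```

```text
pos [ 0.5784 -0.1062  0.1605] F [-4.6  0.6 -3.4] T [0.15 1.4  0.04] w 0.0245
0 0.0 [227 205] | 5 0.0 [227 207] | 10 0.0 [227 209] | 15 0.02 [228 210] | 20 0.1 [229 211] | 25 0.2 [231 212] | 30 0.32 [232 213] | 35 0.57 [234 214] | 40 0.75 [236 214] | 45 0.78 [237 214] | 50 0.75 [240 214] | 55 0.48 [242 213] | 60 0.38 [244 213] | 65 0.22 [246 212] | 70 0.08 [249 211] | 75 0.08 [251 209] | 80 0.05 [254 208] | 85 0.08 [256 206] | 90 0.1 [259 204] |
```

Slant is about 45° now. Backing the tip out between the bars, parallel to the burnisher.

Emit:
{"fn": "play_rows", "kwargs": {
  "motion": [
    {"fingers": 1,"translation": [0,-0.7,0],"roll": 0},
    {"fingers": 1,"translation": [0,-1.5,0],"roll": 0},
    {"fingers": 1,"translation": [0,-2,-0.3],"roll": 0},
    {"fingers": 1,"translation": [0,-3,-1.3],"roll": 0},
    {"fingers": 1,"translation": [0,-4.2,-2.5],"roll": 0},
    {"fingers": 1,"translation": [0,-5.4,-3.7],"roll": 0},
    {"fingers": 1,"translation": [0,-6.6,-4.9],"roll": 0},
    {"fingers": 1,"translation": [0,-7.8,-6.1],"roll": 0},
    {"fingers": 1,"translation": [0,-9,-7.3],"roll": 0},
    {"fingers": 1,"translation": [0,-10.5,-8.8],"roll": 0},
    {"fingers": 1,"translation": [0,-12,-10.3],"roll": 0},
    {"fingers": 1,"translation": [0,-13,-11],"roll": 0},
    {"fingers": 1,"translation": [0,-13,-11],"roll": 0},
    {"fingers": 1,"translation": [0,-13,-11],"roll": 0}
  ]
}}

```text
clock: 27.7
eef_pos: [0.4501, -0.0929, 0.2705]
tool_rot: [0.743, 0.669, 0.001, 0.002]
ft_force: [-0.9, -0.7, -1.1]
grip_width: 0.0249
```

Run:
```python
from h import *
tilt('s17'); rel([.40,.215,.29],84.04)
```

```text
pos [ 0.4501 -0.0928  0.2696] F [ 0.2  0.3 -1.3] T [-0.03  0.06 -0.03] w 0.0253
0 0.0 [258 158] | 5 0.0 [258 161] | 10 0.0 [259 163] | 15 0.0 [259 165] | 20 0.12 [260 166] | 25 0.22 [261 168] | 30 0.42 [263 169] | 35 0.88 [264 169] | 40 0.92 [266 170] | 45 0.92 [268 170] | 50 0.95 [270 170] | 55 0.55 [272 170] | 60 0.28 [274 170] | 65 0.08 [276 169] | 70 0.05 [278 168] | 75 0.0 [281 167] | 80 0.0 [283 165] | 85 0.05 [286 164] | 90 0.08 [288 162] | 
t 27.75 pos [ 0.4501 -0.0928  0.2696] head 84.0 w 0.0253 F [ 0.2  0.3 -1.3] -> [30.1  -8.18 -2.06] -0.0
```

Emit:
{"fn": "play_rows", "kwargs": {
  "motion": [
    {"fingers": 1,"translation": [0.5,-1,-1],"roll": 0},
    {"fingers": 1,"translation": [2,-2.5,-2],"roll": 0},
    {"fingers": 1,"translation": [4.5,-4.5,-2],"roll": 0},
    {"fingers": 1,"translation": [7.5,-6.5,-2],"roll": 0},
    {"fingers": 1,"translation": [10.5,-8,-2],"roll": 0},
    {"fingers": 1,"translation": [13.5,-8.2,-2],"roll": 0},
    {"fingers": 1,"translation": [16.5,-8.2,-2],"roll": 0},
    {"fingers": 1,"translation": [19.5,-8.2,-2],"roll": 0},
    {"fingers": 1,"translation": [22.5,-8.2,-2],"roll": 0},
    {"fingers": 1,"translation": [25,-8.2,-2],"roll": 0},
    {"fingers": 1,"translation": [27.5,-8.2,-2],"roll": 0},
    {"fingers": 1,"translation": [29.3,-8.2,-2],"roll": 0},
    {"fingers": 1,"translation": [30.1,-8.2,-2],"roll": 0},
    {"fingers": 1,"translation": [30.1,-8.2,-2],"roll": 0},
    {"fingers": 1,"translation": [30.1,-8.2,-2],"roll": 0},
    {"fingers": 1,"translation": [30.1,-8.2,-2],"roll": 0}
  ]
}}

```text
clock: 29.08
eef_pos: [0.399, 0.2143, 0.2894]
tool_rot: [0.743, 0.669, -0.001, 0.0]
ft_force: [-0.4, 0.4, -0.5]
grip_width: 0.0246
```

Run:
```python
from h import *
tilt('s18'); snap('wrist','w18'); snap('top','t18')
A=cv2.convertScaleAbs(cv2.imread('pics/s18.png')[90:300,215:425],alpha=1.6); A=cv2.resize(A,None,fx=2.8,fy=2.8,interpolation=cv2.INTER_CUBIC)
B=cv2.convertScaleAbs(cv2.imread('pics/t18.png')[145:245,200:300],alpha=1.6); B=cv2.resize(B,(200,200))
C=cv2.resize(cv2.imread('pics/w18.png'),(200,150)); S=np.vstack([B,C,np.zeros((A.shape[0]-350,200,3),np.uint8)])
cv2.imwrite('pics/c18.png',np.hstack([A,S]))
r=np.load('fit.npz')['r']; c,s=np.cos(r[2]),np.sin(r[2])
for n,P in dict(tab=(-.019,.0426,.218),lipL=(.015,.1126,.163),lipR=(.015,-.0274,.163),punch=(-.04,-.0074,.179)).items():
    q=np.r_[r[:2]+[c*P[0]-s*P[1],s*P[0]+c*P[1]],P[2]]; print(n,((proj('s18',q)[0]-[215,90])*2.8).round())
```

```text
pos [0.3991 0.2141 0.2895] F [-0.6 -0.2 -0.7] T [-0.01 -0.04 -0.01] w 0.0247
0 0.0 [357 202] | 5 0.0 [356 204] | 10 0.1 [356 206] | 15 0.3 [356 207] | 20 0.45 [356 209] | 25 0.65 [357 210] | 30 0.88 [357 211] | 35 0.92 [358 211] | 40 0.9 [359 212] | 45 0.78 [361 212] | 50 0.52 [362 212] | 55 0.02 [364 211] | 60 0.0 [366 210] | 65 0.0 [368 209] | 70 0.0 [370 208] | 75 0.0 [372 207] | 80 0.0 [374 205] | 85 0.0 [377 203] | 90 0.0 [379 201] | 
tab [203. 358.]
lipL [225. 448.]
lipR [132. 363.]
punch [183. 336.]
```

View pics/c18.png

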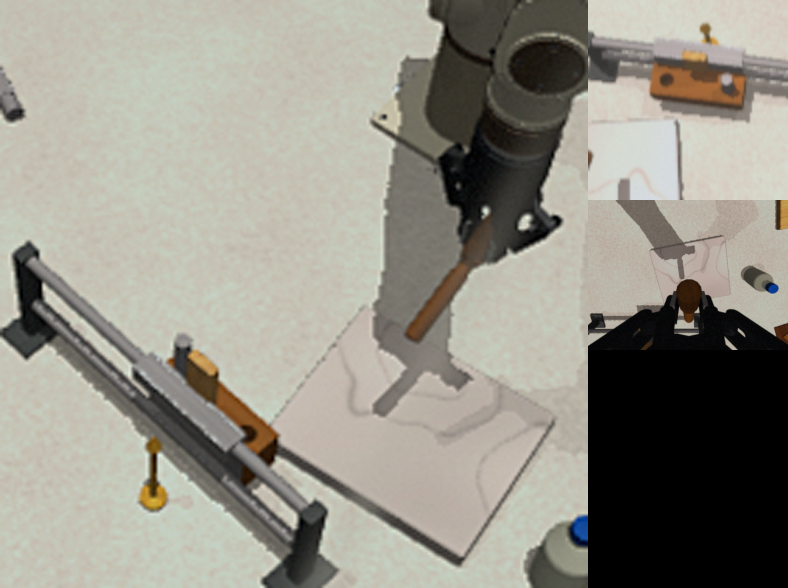

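Final view: burnisher held at a slant over the slab, tip at (412,335). Carrier hangs at the pin with the punch in it, tab at (203,355) against a predicted (203,358), glue undisturbed. One last numeric check of slant, tip height and carrier offset.

Run:
```python
from h import *
from scipy.optimize import minimize
pr=np.array([[0,.0095],[.082,.0095],[.083,.0075],[.103,.0075],[.104,.0135],[.125,.0135]])
ss=np.linspace(0,.115,24); rr=np.interp(ss,pr[:,0],pr[:,1])
poses={'s17':([.4501,-.0928,.2696],84.0),'s18':([.3991,.2141,.2895],84.0)}
M={}
for n in poses:
    m=mask(np.load(f'pics/{n}.npz')['im']); k,l,st,ce=cv2.connectedComponentsWithStats(m)
    p=np.array(poses[n][0]); t=proj(n,p+[.06,0,-.03])[0]; i=min([i for i in range(1,k) if 60<st[i,4]<900],key=lambda i:np.hypot(*(ce[i]-t))); M[n]=(l==i); print(n,st[i])
def cost(x,names=('s17','s18')):
    e,dz,ds=x[0],x[1]/1000,x[2]/1000; tot=0
    for n in names:
        p,hd=poses[n]; a=np.radians(hd-90); u=np.array([np.cos(a)*np.cos(np.radians(e)),np.sin(a)*np.cos(np.radians(e)),-np.sin(np.radians(e))])
        P=np.array(p)+[0,0,dz]+u*(.127+ds); K,T=load(n); im=np.zeros((420*4,560*4),np.uint8)
        for s,r in zip(ss,rr):
            X=P-u*s; z=(T[:3,:3]@X+T[:3,3])[2]; q=proj(n,X)[0]; cv2.circle(im,tuple(int(v) for v in ((q+.5)*4)),int(round(4*K[0,0]*r/z)),1,-1)
        R_=cv2.resize(im*255,(560,420),interpolation=cv2.INTER_AREA)/255.; A=M[n]; tot+=np.minimum(A,R_).sum()/np.maximum(A,R_).sum()
    return -tot
for names in (('s17','s18'),('s17',),('s18',)):
    g=[(cost((e,dz,ds),names),e,dz,ds) for e in range(30,60,3) for dz in (18,23,28,33) for ds in (-6,0,6)]; g.sort(); print(names,[tuple(np.round(x,2)) for x in g[:4]])
x=min(g)[1:]
r=np.load('fit.npz')['r']; pn=np.load('fit.npz')['p'][:2]; c,s=np.cos(r[2]),np.sin(r[2])
tb=onz('t18',253,174,.218)[:2]; d=tb-pn; print('tab vs pin along rail (mm)',1000*(-s*d[0]+c*d[1]))
print('clock',bot.get_obs()['clock'])
```

```text
s17 [267 130  24  40 211]
s18 [360 184  21  27 121]
('s17', 's18') [(np.float64(-1.02), np.float64(45.0), np.float64(33.0), np.float64(-6.0)), (np.float64(-1.02), np.float64(45.0), np.float64(28.0), np.float64(-6.0)), (np.float64(-1.02), np.float64(42.0), np.float64(28.0), np.float64(-6.0)), (np.float64(-1.01), np.float64(45.0), np.float64(33.0), np.float64(0.0))]
('s17',) [(np.float64(-0.67), np.float64(45.0), np.float64(33.0), np.float64(-6.0)), (np.float64(-0.67), np.float64(45.0), np.float64(28.0), np.float64(-6.0)), (np.float64(-0.66), np.float64(48.0), np.float64(33.0), np.float64(-6.0)), (np.float64(-0.66), np.float64(42.0), np.float64(28.0), np.float64(-6.0))]
('s18',) [(np.float64(-0.36), np.float64(45.0), np.float64(33.0), np.float64(6.0)), (np.float64(-0.36), np.float64(42.0), np.float64(28.0), np.float64(6.0)), (np.float64(-0.36), np.float64(39.0), np.float64(18.0), np.float64(-6.0)), (np.float64(-0.36), np.float64(42.0), np.float64(33.0), np.float64(6.0))]
tab vs pin along rail (mm) -1.9864342972961595
clock 29.2333
```

Run:
```python
from h import *
bot.job_done(); o=bot.get_obs(); print(o['clock'],o['eef_pos'],o['grip_width'])
```

```text
the job is handed in; nothing more can be done
the job is handed in; nothing more can be done
```

I've handed the job in at about 29 s. The carrier hangs at the pin with the punch in it, and the burnisher is held tip down over the slab.

**What I did**
- I picked the carrier up by its tab and hooked it on the bar about 11 cm to the right of the pin. I then slid it along in contact with the bar and let go level with the pin.
- I drew the burnisher out and swivelled it in the jaws by raising its spindle under a free stretch of the upper bar.

**Last checks**

| Check | Result |
|---|---|
| Tab to pin along the rail | about 2 mm off, by the top camera |
| Burnisher slant | about 42–45°, by fitting its outline in the scene views (rough fit) |
| Tip height above slab | about 20 cm |
| Grip width on handle | steady at 25 mm |
| Punch | seen standing in the carrier |
| Glue bottle | seen undisturbed at the end |
| Hammer | not checked in the last pictures; no move went near it |

**What went wrong on the way**
- My first attempt at the slant, against the slab's edge, pushed the burnisher out of the jaws and it dropped onto the slab.
- A first regrip closed on nothing.
- The cause was that the fingertips stood about 18 mm behind the reported TCP, not 14 mm ahead as described. Going lower fixed it.
- For the same reason, the carrier was gripped only near the top of its tab, but it held.

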